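# Check-weigh a sample can under the draught cover

## Robot

A 6-joint arm with a two-finger parallel gripper is mounted at the origin on a cart in front of the work surface, level with it; the furniture and walls round the work are solid. World frame = base frame: x ahead of the robot, y to its left, z up, the work surface at z = 0. Lengths are in m, angles in rad, forces in N, time in s.
With the tool pointing down it reaches from about 0.425 to 0.95 m from the base axis. Payload 3.5 kg.
Tool frame: the origin (TCP) lies at the very end of the fingers, on their centre line; the grasp point (between the pads) lies 19 mm behind it; y points along the fingers, z is the direction in which the jaws open and shut, and the axes are right-handed (so a half turn about y gives the same grasp; the last joint's range is limited). The gripper opens to 85 mm and grips with 20 to 120 N. Pads are 22 mm wide; open, the fingers measure 114 mm over their backs; the gripper's body (76 mm by 85 mm) begins 54 mm behind the grasp point. The pads swing forward as they close: fully open they stand 13 mm farther back than shut.
Start: joints at [0.963, 0.286, 1.577, -0, 1.279, -0.15], TCP at [0.298, 0.605, 0.231] pointing down, gripper open.
Joint ranges: [-2.77, 2.77], [-0.9, 2.22], [0.21, 2.48], [-1.53, 4.67], [0.24, 2.81], [-2.84, 2.84]. Speed limits (rad/s): [2.79, 2.79, 3.14, 3.14, 3.14, 3.14].

## Interface

Orientations are given as a unit quaternion [x, y, z, w].
In Python, from plant import ctrl, cams gives the robot as it stands.
- The arm moves only by the tool play_rows, never from a script. Its argument "steps" is a list of rows, each an object of numbers: "claw": the finger opening in cm, from 0 to 8.54; "tx", "ty", "tz": the shift along the tool's x, y, z in cm; "ax", "ay", "az": the turn, a rotation vector about the tool's x, y, z in degrees. A call has 1 to 12 rows; each row is the pose to reach, as a shift and turn from the pose commanded when the call began, along the tool's axes at that moment; what a row does not reach only later rows make up. A row lasts 1/12 s, in which the tool goes at most 41.7 mm and 7.16 degrees, less where a joint would pass 70% of its speed; a pose out of reach is approached as far as the arm can. A call with a gripper value outside its range is refused whole. The fingers move at their own pace and stop on an object; "grip_force" is the grip in N (left out, the last holds). Time passes only in rows, so rows that repeat a pose let the fingers close. It gives the time, the measured TCP pose, the force and the opening at its end, in the units of the state.
- ctrl.get_state(): the state, without advancing time (a new reading comes with each control period).
- cams.read_camera(name): name is "scene" or "top" or "wrist"; returns (picture, depth): 420x560x3 uint8, blue, green, red; 420x560 float32, m along the optical axis (not along the pixel's ray), 0 where there is no reading.
- cams.camera_model(name): a dict with "intrinsics" (3x3 intrinsics, pixels), "rvec" (rotation vector, rad) and "tvec" (3), from world to camera coordinates, as OpenCV has them; the wrist camera has in their place "tool_from_camera" (4x4, takes a point from camera to tool coordinates, whose origin is the TCP and whose axes are the tool frame's). Camera axes: x right, y down, z forward; pixel columns grow to the right and rows downward; lengths in m; the calibration is good to about 2 mm. A picture is of the moment at which its call begins: read the wrist's pose just before it. camera_model takes no time and is no camera call.
- ctrl.sign_off(): hands the job in, once; it reports no verdict.
The state is a dict: "time": time; "qpos": joint angles; "dq": joint speeds; "joint_efforts": joint torques, N m; "eef_pos": TCP position; "tcp_rot": TCP orientation; "contact_force": force on the tool from outside, world axes, zero at the start; "wrist_torque": the same for the moment, N m; "opening": opening from 0.0 (shut) to 1.0 (fully open).
Only numpy, scipy, OpenCV 4.12 (cv2) and the standard library are available. Lean on these libraries where they do the work, as an engineer would, in place of code of your own. Each camera call takes 0.05 s, during which the arm holds its last target.

## Task

Check-weigh the blue-lidded sample can: lift the clear draught cover off the scale by its orange handle and stand it on the black rubber mat, then lift the blue can by its handle and stand it centred on the round weighing pan. Put the cover back over the can without touching it, flat, centred and square on the scale's deck, and only then press the green button of the label printer right down. Touch cover and can only by their handles, set them down without dropping them, and leave the yellow can and the other things where they are.

Things in the scene. Friction and masses are not known exactly. Their poses are not given: they have to be found in the camera images.
- scale: Bench scale, fixed: white square deck 196 x 196 mm, its flat top 36 mm above the worktop; a low grey display console (52 mm deep, 26 mm high) stands out on its own -x side. Origin at the centre of the deck square, on the worktop; x and y are parallel to the deck's edges.
- pan_top (a point): Centre of the top face of the scale's round steel weighing pan (diameter 100 mm, fixed, in the middle of the deck); the face is 44 mm above the worktop and 8 mm above the deck.
- cover: The draught cover (see cover_grip), loose, about 0.3 kg. Its origin is the centre of its open underside; x, y along its edges. At the start it stands on the scale's deck over the pan.
- cover_grip (a point): Middle of the orange bow handle of the draught cover. The cover is a clear plastic box with aluminium edges, open below, 170 x 170 mm outside, 162 x 162 mm inside, 88 mm high outside, 84 mm inside. The handle's straight bar runs along the cover's own y, 104 mm long, 14 mm wide (x) and 14 mm high; two thin posts carry it at y = +-45 mm. This point is 129 mm above the cover's lower rim and 41 mm above its roof, on the cover's vertical centre line; axes as the cover's.
- mat: Black ribbed rubber mat, fixed, 205 x 205 x 4 mm (ribs up to 5 mm are for looks; the cover stands at 4 mm). Origin at the centre of its underside.
- can_blue: The blue sample can (see its points), loose, about 0.2 kg; origin at the centre of its underside, x towards its handle.
- can_blue_grip (a point): Grip point of the blue can's strap handle: middle of the handle's upper horizontal arm, which runs along the can's own x, 12 mm wide (y) and 14 mm high; 50 mm from the can's axis, 48 mm above its underside; 22 mm clear between this point and the can wall; the handle ends 70 mm from the axis. Axes as the can's (x from can to handle).
- can_blue_center (a point): Centre of the blue can, on its axis, 31 mm above its underside. Steel can of diameter 56 mm with a fixed blue lid of diameter 60 mm, 62 mm high in all, with a blue strap handle on its own +x side.
- can_yellow: Sample can just like the blue one but with yellow lid and handle, loose; origin at the centre of its underside, x towards its handle. To be left alone. The two cans may stand in each other's places.
- printer: White label printer, fixed, 100 x 90 x 46 mm, with a green push button on top; origin at the centre of its underside.
- print_button_top (a point): Centre of the top face of the printer's green push button (diameter 26 mm); it is pressed straight down.
- print_button (a joint): Travel of the green button: 0 up, 0.006 m right down; a spring pushes it back; right down takes about 5 N.
- red_pen_center (a point): Centre of a loose red ball pen, 142 mm long, 12 mm thick; to be left alone.
- pink_pot_center (a point): Centre of a loose pink sample pot with white lid, diameter 50 mm, 66 mm high; to be left alone.
- can_blue_cup: The blue can's steel body and lid without the handle; same origin and axes as can_blue. Not to be touched by the robot.
- cover_shell: The cover's clear box without the handle; same origin and axes as cover. Not to be touched by the robot.
Not all that is in view belongs to the job. What is shaped like the can_blue but red is not meant.

How it is judged:
By the outcome, as a careful person would: the job done as asked, in the order asked, and still so for the second after the job is handed in, with the robot touching nothing.
It also fails if it takes over 72 s, if anything falls off the work surface, if the arm or the gripper's body presses on something with over 40 N, if the wrist force passes 120 N, or if a joint passes its speed limit or range.

## Working session

There is one attempt and no reset: what is moved stays moved. The work goes in short steps, Python scripts to look and compute and a tool call to move; the robot and the scene stay as the last step left them, time stands still between calls to the robot, and variables do not carry over. Pictures are saved under pics/ and viewed, and the job is handed in when it is done.

Besides the shell and the picture viewer there is one more tool, called after "Call:" as a command line: name --argument value ..., lists and objects as JSON in quotes. play_rows: Moves the arm, as the interface text tells. Its arguments: {"type":"object","properties":{"steps":{"type":"array","items":{"type":"object","properties":{"claw":{"type":"number"},"tx":{"type":"number"},"ty":{"type":"number"},"tz":{"type":"number"},"ax":{"type":"number"},"ay":{"type":"number"},"az":{"type":"number"}}}},"grip_force":{"type":"number"}},"required":["steps"]}

```bash
ls; mkdir -p pics
python3 - <<'E'
from plant import ctrl,cams
import cv2,numpy as np
print(ctrl.get_state())
for n in ("scene","top","wrist"):
    p,d=cams.read_camera(n); cv2.imwrite(f"pics/a_{n}.png",p); np.save(f"pics/a_{n}.npy",d); print(n,cams.camera_model(n))
E
```

```text
pics
{'time': 0.0, 'qpos': array([ 9.62985238e-01,  2.87165163e-01,  1.57821210e+00, -1.59217434e-05,
        1.27861388e+00, -1.50010311e-01]), 'dq': array([-0.0012059 , -0.00067801, -0.00194853,  0.00074361, -0.00013966,
       -0.001082  ]), 'joint_efforts': array([ 1.90158164e-03, -4.05977297e+01, -2.92632276e+01, -7.09636015e-05,
        5.71789162e-03,  3.41531774e-06]), 'eef_pos': array([0.29792679, 0.60494007, 0.22992852]), 'tcp_rot': array([ 0.68945267, -0.16075426,  0.16013691, -0.68787299]), 'contact_force': array([0.15402648, 0.30904148, 0.57149895]), 'wrist_torque': array([ 0.06816139,  0.00120665, -0.047651  ]), 'opening': 0.9999378901288709}
scene {'intrinsics': array([[418.71542577,   0.        , 279.81440605],
       [  0.        , 418.71542577, 208.25728248],
       [  0.        ,   0.        ,   1.        ]]), 'rvec': array([ 1.85177029, -0.98762097,  0.60820202]), 'tvec': array([-0.37088   ,  0.31708924,  1.06270628])}
top {'intrinsics': array([[485.00471696,   0.        , 285.42129957],
       [  0.        , 485.00471696, 213.92775868],
       [  0.        ,   0.        ,   1.        ]]), 'rvec': array([ 2.18563686, -2.13634104,  0.16219668]), 'tvec': array([-0.07697314,  0.55574399,  1.40824598])}
wrist {'intrinsics': array([[372.13843583,   0.        , 282.37213752],
       [  0.        , 372.13843583, 214.02092721],
       [  0.        ,   0.        ,   1.        ]]), 'tool_from_camera': array([[-7.19315299e-04,  9.61332862e-01,  2.75388108e-01,
        -6.91309914e-02],
       [ 1.20650494e-03, -2.75387145e-01,  9.61332650e-01,
        -1.42538388e-01],
       [ 9.99999013e-01,  1.02375840e-03, -9.61762659e-04,
         1.06992676e-03],
       [ 0.00000000e+00,  0.00000000e+00,  0.00000000e+00,
         1.00000000e+00]])}
```

View pics/a_scene.png

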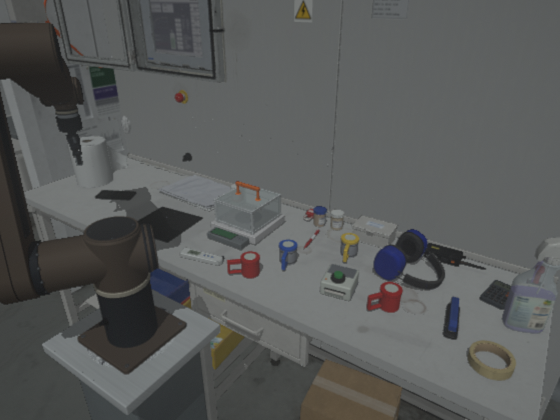

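View pics/a_top.png

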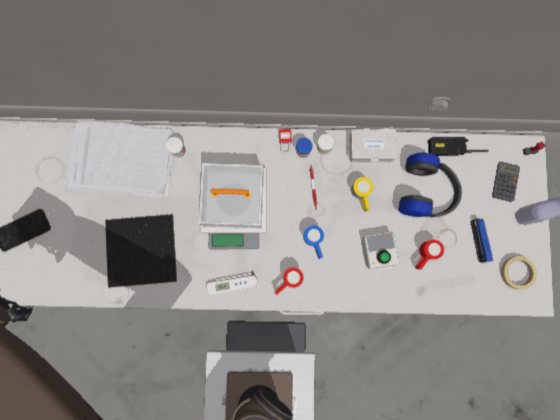

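View pics/a_wrist.png

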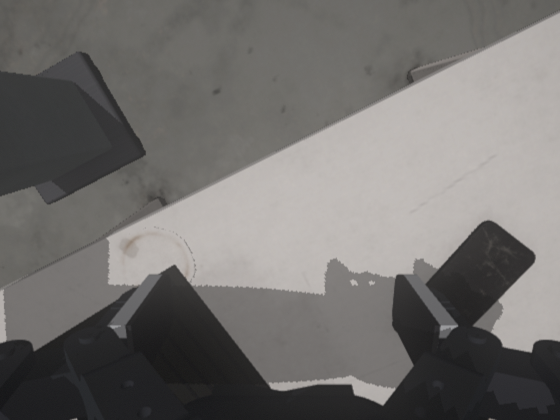

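Top view: cover at (232,195) with its orange bar at (230,192), mat at (141,250), printer at (381,250) with button at (384,257). Candidates for the can are blue lid with handle (314,235), yellow (363,187), red (293,278) and (432,250), and a small blue-lidded pot without handle (304,146). Blue lid plus strap handle fits (314,235). I'll enlarge to confirm.

Run:
```python
import cv2,numpy as np
p=cv2.imread("pics/a_top.png")
a=cv2.resize(p[150:290,270:410],None,fx=4,fy=4,interpolation=cv2.INTER_CUBIC)
cv2.imwrite("pics/c1.png",a)
a=cv2.resize(p[150:290,95:275],None,fx=4.4,fy=4.2,interpolation=cv2.INTER_CUBIC)
a=cv2.resize(p[150:290,95:275],None,fx=4,fy=4,interpolation=cv2.INTER_CUBIC)
cv2.imwrite("pics/c2.png",a)
```

```text
(no output)
```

View pics/c1.png

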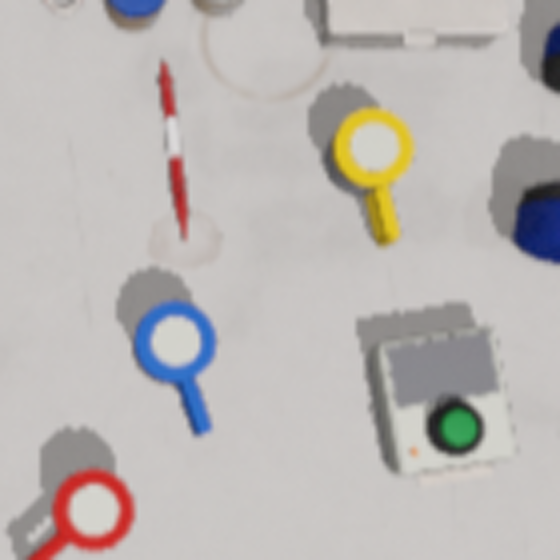

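View pics/c2.png

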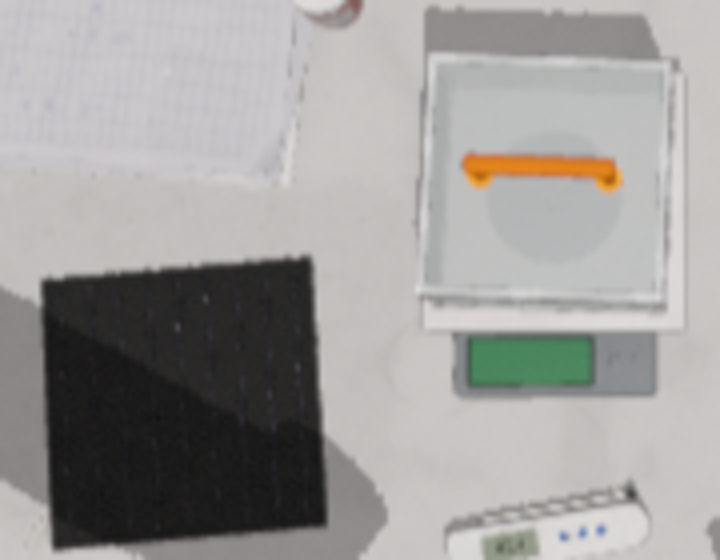

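The crop confirms it: the blue ring lid at crop (175,342) has its strap handle ending at (203,432). Yellow is the twin. Now I'll measure with the known heights.

```bash
cat > h.py <<'E'
import cv2,numpy as np
from plant import ctrl,cams
from scipy.spatial.transform import Rotation as R
def cammodel(n):
    m=cams.camera_model(n)
    if n!="wrist":
        Rm=R.from_rotvec(m["rvec"]).as_matrix(); t=m["tvec"]
        return m["intrinsics"],Rm.T,-Rm.T@t
    s=ctrl.get_state(); T=m["tool_from_camera"]; Rt=R.from_quat(s["tcp_rot"]).as_matrix()
    return m["intrinsics"],Rt@T[:3,:3],Rt@T[:3,3]+s["eef_pos"]
def back(cm,uv,z):
    K,Rm,c=cm; uv=np.atleast_2d(uv).astype(float)
    d=(np.c_[uv,np.ones(len(uv))]@np.linalg.inv(K).T)@Rm.T
    return c+d*((z-c[2])/d[:,2])[:,None]
def dep(cm,uv,d):
    K,Rm,c=cm; uv=np.atleast_2d(uv).astype(float)
    r=np.c_[uv,np.ones(len(uv))]@np.linalg.inv(K).T
    return c+(r*np.asarray(d)[:,None])@Rm.T
def proj(cm,P):
    K,Rm,c=cm; q=(np.atleast_2d(P)-c)@Rm@K.T
    return q[:,:2]/q[:,2:]
def c2o(uv,ox,oy,f=4): return (np.array(uv,float)+.5)/f-.5+np.array([ox,oy])
E
python3 - <<'E'
from h import *
np.set_printoptions(precision=4,suppress=True)
cm=cammodel("top"); p=cv2.imread("pics/a_top.png"); d=np.load("pics/a_top.npy"); hsv=cv2.cvtColor(p,cv2.COLOR_BGR2HSV)
print("cam",cm[2])
print("mat corners",m:=back(cm,c2o([(43,280),(310,257),(326,525),(55,548)],95,150),.004),m.mean(0)); 
print("deck LL,LR,UR",back(cm,c2o([(423,329),(685,329),(681,58)],95,150),.036))
print("cover roof corners",r:=back(cm,c2o([(429,55),(672,61),(666,303),(419,295)],95,150),.036+.088),r.mean(0))
def seg(lo,hi,box):
    m=cv2.inRange(hsv,np.array(lo),np.array(hi)); k=np.zeros_like(m); x0,y0,x1,y1=box; k[y0:y1,x0:x1]=m[y0:y1,x0:x1]; return k
o=seg((5,150,100),(18,255,255),(190,170,270,220)); v,u=np.nonzero(o)
P=dep(cm,np.c_[u,v],d[v,u]); s=P[:,2]>.155; print("orange z",np.median(P[s,2]),s.sum())
rc=cv2.minAreaRect(np.c_[u,v][s].astype(np.float32)); print(rc,back(cm,rc[0],.172)); 
bx=back(cm,cv2.boxPoints(rc),.172); print(bx)
b=seg((100,120,60),(120,255,255),(300,220,330,265)); v,u=np.nonzero(b)
P=dep(cm,np.c_[u,v],d[v,u]); lid=P[:,2]>.056; print("lid z",np.median(P[lid,2]))
print("lid top", back(cm,cv2.minEnclosingCircle(np.c_[u,v][lid].astype(np.float32))[0],.062))
print("handle tip", back(cm,c2o([(203,430),(184,382)],270,150),.055))
g=seg((60,80,40),(90,255,255),(370,245,400,270)); v,u=np.nonzero(g); P=dep(cm,np.c_[u,v],d[v,u]); zz=np.median(P[:,2]); print("btn z",zz,back(cm,[(u.mean(),v.mean())],zz))
for n,uv,z in(("yel",(363,187),.062),("potblue",(304,146),.066),("pot",(326,142),.066),("red1",(293,278),.062),("pen",(313,187),.01)): print(n,back(cm,uv,z))
E
```

```text
cam [ 0.3665 -0.041   1.4704]
mat corners [[0.5313 0.4792 0.004 ]
 [0.5537 0.2792 0.004 ]
 [0.3526 0.2568 0.004 ]
 [0.3314 0.4563 0.004 ]] [0.4422 0.3679 0.004 ]
deck LL,LR,UR [[ 0.4979  0.1862  0.036 ]
 [ 0.5024 -0.0075  0.036 ]
 [ 0.7079  0.0011  0.036 ]]
cover roof corners [[0.6845 0.1767 0.124 ]
 [0.6846 0.0048 0.124 ]
 [0.512  0.0042 0.124 ]
 [0.5135 0.1761 0.124 ]] [0.5986 0.0905 0.124 ]
orange z 0.1721556883800488 157
((229.5, 191.0), (4.0, 37.0), 90.0) [[0.5985 0.0909 0.172 ]]
[[0.6027 0.1411 0.172 ]
 [0.6053 0.041  0.172 ]
 [0.5942 0.0406 0.172 ]
 [0.5917 0.1407 0.172 ]]
lid z 0.06259190172208062
lid top [[ 0.4781 -0.1555  0.062 ]]
handle tip [[ 0.4305 -0.1686  0.055 ]
 [ 0.4652 -0.1542  0.055 ]]
btn z 0.06778323039030232 [[ 0.4357 -0.3525  0.0678]]
yel [[ 0.64   -0.2918  0.062 ]]
potblue [[ 0.759  -0.1148  0.066 ]]
pot [[ 0.773  -0.1803  0.066 ]]
red1 [[ 0.3685 -0.0897  0.062 ]]
pen [[ 0.6463 -0.1474  0.01  ]]
```

```bash
cat >> h.py <<'E'
def cmd(P,zdir,base=None):
    """shift (cm) and rotvec (deg) in current tool axes to reach TCP P with tool y down, tool z = zdir(xy)"""
    s=ctrl.get_state(); Rt=R.from_quat(s["tcp_rot"]); p=s["eef_pos"]
    z=np.r_[np.array(zdir[:2])/np.hypot(*zdir[:2]),0]; y=np.array([0,0,-1.]); x=np.cross(y,z)
    G=R.from_matrix(np.c_[x,y,z])
    t=Rt.inv().apply(np.array(P)-p)*100; a=(Rt.inv()*G).as_rotvec(degrees=True)
    return np.round(t,2),np.round(a,2)
E
python3 - <<'E'
from h import *
np.set_printoptions(precision=4,suppress=True)
s=ctrl.get_state(); print(s["time"],R.from_quat(s["tcp_rot"]).as_matrix())
for z in((1,.025),(-1,-.025)): print(cmd([.598,.091,.30],(z[0],z[1])))
E
```

```text
0.15 [[ 0.897  -0.0011  0.442 ]
 [-0.442  -0.0016  0.897 ]
 [-0.0003 -1.     -0.0019]]
(array([ 49.63,  -6.93, -32.87]), array([ 0.11, 62.34,  0.04]))
(array([ 49.63,  -6.93, -32.87]), array([   0.05, -117.66,   -0.12]))
```

Call:
play_rows --steps '[{"claw": 8.5, "tx": 49.5, "ty": -9, "tz": -33, "ay": 62.3}, {"claw": 8.5, "tx": 49.5, "ty": -9, "tz": -33, "ay": 62.3}, {"claw": 8.5, "tx": 49.5, "ty": -9, "tz": -33, "ay": 62.3}, {"claw": 8.5, "tx": 49.5, "ty": -9, "tz": -33, "ay": 62.3}, {"claw": 8.5, "tx": 49.5, "ty": -9, "tz": -33, "ay": 62.3}, {"claw": 8.5, "tx": 49.5, "ty": -9, "tz": -33, "ay": 62.3}, {"claw": 8.5, "tx": 49.5, "ty": -9, "tz": -33, "ay": 62.3}, {"claw": 8.5, "tx": 49.5, "ty": -9, "tz": -33, "ay": 62.3}, {"claw": 8.5, "tx": 49.5, "ty": -9, "tz": -33, "ay": 62.3}, {"claw": 8.5, "tx": 49.5, "ty": -9, "tz": -33, "ay": 62.3}, {"claw": 8.5, "tx": 49.5, "ty": -9, "tz": -33, "ay": 62.3}, {"claw": 8.5, "tx": 49.5, "ty": -9, "tz": -33, "ay": 62.3}]'

```text
invalid input at $.steps[0]: expected keys claw, tx, ty, tz, ax, ay, az
```

Call:
play_rows --steps '[{"claw": 8.5, "tx": 49.5, "ty": -9, "tz": -33, "ax": 0, "ay": 62.3, "az": 0}, {"claw": 8.5, "tx": 49.5, "ty": -9, "tz": -33, "ax": 0, "ay": 62.3, "az": 0}, {"claw": 8.5, "tx": 49.5, "ty": -9, "tz": -33, "ax": 0, "ay": 62.3, "az": 0}, {"claw": 8.5, "tx": 49.5, "ty": -9, "tz": -33, "ax": 0, "ay": 62.3, "az": 0}, {"claw": 8.5, "tx": 49.5, "ty": -9, "tz": -33, "ax": 0, "ay": 62.3, "az": 0}, {"claw": 8.5, "tx": 49.5, "ty": -9, "tz": -33, "ax": 0, "ay": 62.3, "az": 0}, {"claw": 8.5, "tx": 49.5, "ty": -9, "tz": -33, "ax": 0, "ay": 62.3, "az": 0}, {"claw": 8.5, "tx": 49.5, "ty": -9, "tz": -33, "ax": 0, "ay": 62.3, "az": 0}, {"claw": 8.5, "tx": 49.5, "ty": -9, "tz": -33, "ax": 0, "ay": 62.3, "az": 0}, {"claw": 8.5, "tx": 49.5, "ty": -9, "tz": -33, "ax": 0, "ay": 62.3, "az": 0}, {"claw": 8.5, "tx": 49.5, "ty": -9, "tz": -33, "ax": 0, "ay": 62.3, "az": 0}, {"claw": 8.5, "tx": 49.5, "ty": -9, "tz": -33, "ax": 0, "ay": 62.3, "az": 0}]'

```text
time: 1.15
eef_pos: [0.5465, 0.1758, 0.3062]
tcp_rot: [0.506, -0.494, 0.493, -0.506]
contact_force: [0.5, 1.2, -0.1]
opening: 0.995
```

Run:
```python
from h import *
print(ctrl.get_state()["qpos"],cmd([.598,.091,.32],(1,.025)))
```

```text
[1.34451518e-01 1.52110739e-02 1.74448450e+00 9.59165260e-05
 1.38213880e+00 1.08849627e-01] (array([ 8.61, -1.38,  4.93]), array([ 0.01,  0.03, -0.  ]))
```

Call:
play_rows --steps '[{"claw": 8.5, "tx": 8.6, "ty": -1.4, "tz": 4.9, "ax": 0, "ay": 0, "az": 0}, {"claw": 8.5, "tx": 8.6, "ty": -1.4, "tz": 4.9, "ax": 0, "ay": 0, "az": 0}, {"claw": 8.5, "tx": 8.6, "ty": -1.4, "tz": 4.9, "ax": 0, "ay": 0, "az": 0}, {"claw": 8.5, "tx": 8.6, "ty": -1.4, "tz": 4.9, "ax": 0, "ay": 0, "az": 0}, {"claw": 8.5, "tx": 8.6, "ty": -1.4, "tz": 4.9, "ax": 0, "ay": 0, "az": 0}, {"claw": 8.5, "tx": 8.6, "ty": -1.4, "tz": 4.9, "ax": 0, "ay": 0, "az": 0}]'

```text
time: 1.65
eef_pos: [0.5966, 0.094, 0.3195]
tcp_rot: [0.507, -0.494, 0.493, -0.506]
contact_force: [-0.7, 0.5, 0.9]
opening: 0.996
```

Run:
```python
from h import *
s=ctrl.get_state();print(s["eef_pos"],s["dq"].round(3))
cm=cammodel("wrist");p,d=cams.read_camera("wrist"); cv2.imwrite("pics/b.png",p); np.savez("pics/b.npz",d=d,K=cm[0],R=cm[1],c=cm[2])
```

```text
[0.59657263 0.0939668  0.31947625] [ 0.018 -0.007  0.004 -0.002 -0.002 -0.001]
```

View pics/b.png

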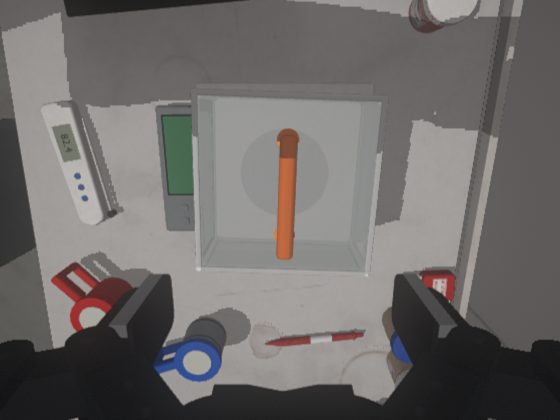

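Wrist view: orange bar runs from (288,137) to (285,258), cover box around it spans (195,92) to (370,275), and the blue can is at (190,358) with its handle to the left. Enlarging the scale.

Run:
```python
import cv2
p=cv2.imread("pics/b.png")[70:290,150:400]
p=cv2.convertScaleAbs(p,alpha=1.3)
cv2.imwrite("pics/b1.png",cv2.resize(p[:110],None,fx=3.2,fy=3.2,interpolation=cv2.INTER_CUBIC))
cv2.imwrite("pics/b2.png",cv2.resize(p[100:],None,fx=3.2,fy=3.2,interpolation=cv2.INTER_CUBIC))
```

```text
(no output)
```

View pics/b1.png

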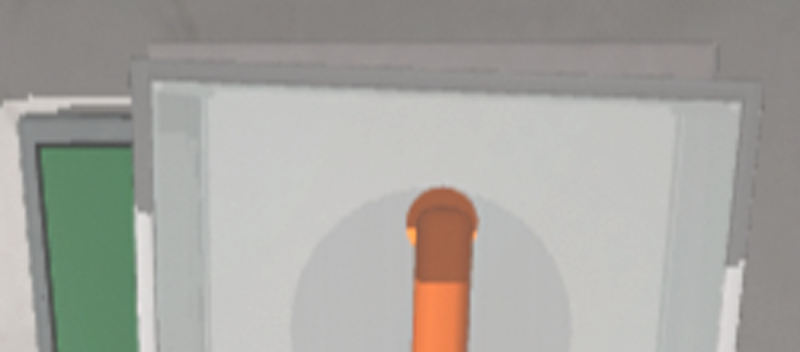

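View pics/b2.png

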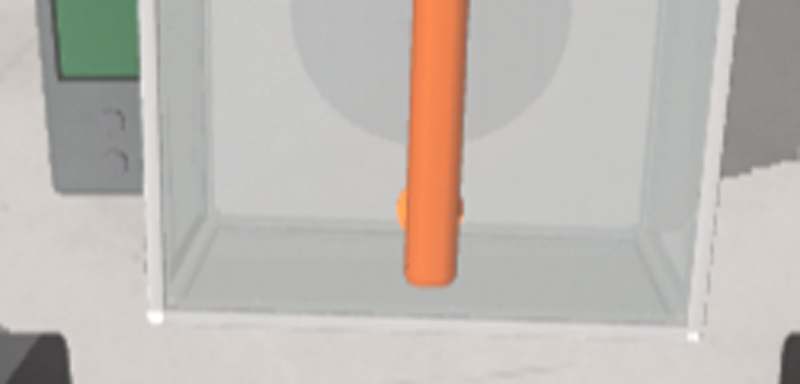

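```bash
cat >> h.py <<'E'
def load(f): 
    z=np.load(f); return (z["K"],z["R"],z["c"]),z["d"]
E
python3 - <<'E'
from h import *
np.set_printoptions(precision=4,suppress=True)
cm,d=load("pics/b.npz"); p=cv2.imread("pics/b.png"); hsv=cv2.cvtColor(p,cv2.COLOR_BGR2HSV)
m=cv2.inRange(hsv,(3,140,50),(20,255,255)); v,u=np.nonzero(m); k=(u>250)&(u<320)&(v>110)&(v<270); u,v=u[k],v[k]
P=dep(cm,np.c_[u,v],d[v,u]); t=P[:,2]>.168; Q=P[t]; print("z",np.percentile(Q[:,2],[5,50,95]),len(Q))
Q=back(cm,np.c_[u,v][t],.172)
rc=cv2.minAreaRect((Q[:,:2]*1000).astype(np.float32)); print(rc)
c,sv,vt=(0,)+np.linalg.svd(Q[:,:2]-Q[:,:2].mean(0))[1:]; print("mean",Q.mean(0),"dir",vt[0], "yaw deg",np.degrees(np.arctan2(-vt[0][0],vt[0][1])))
f=lambda uv,oy:c2o(uv,150,oy,3.2)
print("deck edge", back(cm,np.vstack([f([(150,45),(715,45)],70)]),.036))
print("deck corner R",back(cm,f([(717,72)],70),.036))
# pan
pan=back(cm,f([(290,320),(572,325)],70),.044); print("pan LR",pan, pan.mean(0))
pb=back(cm,f([(431,147)],170),.044); pt=back(cm,f([(431,180)],70),.044);print("pan top/bot",pt,pb)
print("roof corners",back(cm,f([(133,58),(762,85)],70),.124),back(cm,f([(152,322),(697,340)],170),.124))
print("rim inner? lower rim",back(cm,f([(210,95),(678,105)],70),.036),back(cm,f([(215,215),(640,232)],170),.036))
print("console",back(cm,f([(54,192)],170),.026),back(cm,f([(22,115)],70),.026))
E
```

```text
z [0.1702 0.1719 0.1732] 1707
((600.19091796875, 92.23971557617188), (99.10308837890625, 12.65304183959961), 89.61531066894531)
mean [0.6002 0.0904 0.172 ] dir [-0.0101 -0.9999] yaw deg 179.41892961692608
deck edge [[0.5017 0.1864 0.036 ]
 [0.6928 0.1915 0.036 ]]
deck corner R [[0.6943 0.1829 0.036 ]]
pan LR [[0.5496 0.0953 0.044 ]
 [0.6492 0.0963 0.044 ]] [0.5994 0.0958 0.044 ]
pan top/bot [[0.598  0.1448 0.044 ]] [[0.6009 0.0427 0.044 ]]
roof corners [[0.5165 0.1784 0.124 ]
 [0.6864 0.176  0.124 ]] [[0.5155 0.0073 0.124 ]
 [0.6842 0.0059 0.124 ]]
rim inner? lower rim [[0.5217 0.1707 0.036 ]
 [0.6819 0.1718 0.036 ]] [[0.52   0.0112 0.036 ]
 [0.6814 0.0089 0.036 ]]
console [[0.4563 0.0153 0.026 ]] [[0.4536 0.1623 0.026 ]]
```

Run:
```python
from h import *
print(cmd([.6002,.0915,.146],(1,-.0105)))
```

```text
(array([ 0.31, 17.36,  0.39]), array([ 0.07,  2.16, -0.03]))
```

Call:
play_rows --steps '[{"claw": 6, "tx": 0.3, "ty": 4, "tz": 0.4, "ax": 0, "ay": 2.1, "az": 0}, {"claw": 6, "tx": 0.3, "ty": 8, "tz": 0.4, "ax": 0, "ay": 2.1, "az": 0}, {"claw": 6, "tx": 0.3, "ty": 12, "tz": 0.4, "ax": 0, "ay": 2.1, "az": 0}, {"claw": 6, "tx": 0.3, "ty": 15, "tz": 0.4, "ax": 0, "ay": 2.1, "az": 0}, {"claw": 6, "tx": 0.3, "ty": 17, "tz": 0.4, "ax": 0, "ay": 2.1, "az": 0}, {"claw": 6, "tx": 0.3, "ty": 17.3, "tz": 0.4, "ax": 0, "ay": 2.1, "az": 0}, {"claw": 6, "tx": 0.3, "ty": 17.3, "tz": 0.4, "ax": 0, "ay": 2.1, "az": 0}, {"claw": 6, "tx": 0.3, "ty": 17.3, "tz": 0.4, "ax": 0, "ay": 2.1, "az": 0}]'

```text
time: 2.37
eef_pos: [0.602, 0.0911, 0.1488]
tcp_rot: [0.497, -0.502, 0.503, -0.498]
contact_force: [0.7, -0.7, 0.7]
opening: 0.705
```

Run:
```python
from h import *
print(cmd([.6002,.0915,.146],(1,-.0105)))
p,d=cams.read_camera("wrist"); cv2.imwrite("pics/d.png",p[60:])
```

```text
(array([-0.04,  0.28, -0.18]), array([-0.13,  0.05, -0.  ]))
```

View pics/d.png

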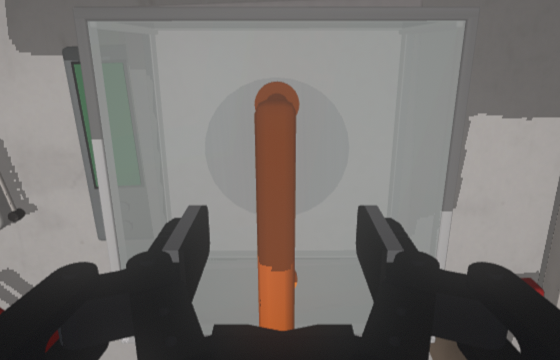

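Bar at x≈276 lies between the fingers (mid ≈281), about 2 mm off, which matches the numbers. Correct and close.

Call:
play_rows --steps '[{"claw": 6, "tx": 0, "ty": 0.2, "tz": -0.2, "ax": 0, "ay": 0, "az": 0}, {"claw": 6, "tx": 0, "ty": 0.2, "tz": -0.2, "ax": 0, "ay": 0, "az": 0}, {"claw": 0.8, "tx": 0, "ty": 0.2, "tz": -0.2, "ax": 0, "ay": 0, "az": 0}, {"claw": 0.8, "tx": 0, "ty": 0.2, "tz": -0.2, "ax": 0, "ay": 0, "az": 0}, {"claw": 0.8, "tx": 0, "ty": 0.2, "tz": -0.2, "ax": 0, "ay": 0, "az": 0}, {"claw": 0.8, "tx": 0, "ty": 0.2, "tz": -0.2, "ax": 0, "ay": 0, "az": 0}, {"claw": 0.8, "tx": 0, "ty": 0.2, "tz": -0.2, "ax": 0, "ay": 0, "az": 0}, {"claw": 0.8, "tx": 0, "ty": 0.2, "tz": -0.2, "ax": 0, "ay": 0, "az": 0}, {"claw": 0.8, "tx": 0, "ty": 0.2, "tz": -0.2, "ax": 0, "ay": 0, "az": 0}]' --grip_force 50

```text
time: 3.17
eef_pos: [0.5996, 0.09, 0.1455]
tcp_rot: [0.497, -0.503, 0.503, -0.497]
contact_force: [-0.0, -0.3, 2.1]
opening: 0.157
```

Run:
```python
from h import *
s=ctrl.get_state(); print(s["time"],s["eef_pos"],s["opening"],s["contact_force"],cmd([.6002,.0915,.146],(1,-.0105)))
```

```text
3.1667 [0.59959095 0.09001768 0.14548225] 0.1568009107451284 [-0.03126897 -0.31471342  2.13663883] (array([-0.15, -0.05,  0.06]), array([-0.03, -0.03,  0.01]))
```

Call:
play_rows --steps '[{"claw": 0.8, "tx": 0, "ty": -0.5, "tz": 0, "ax": 0, "ay": 0, "az": 0}, {"claw": 0.8, "tx": 0, "ty": -1.5, "tz": 0, "ax": 0, "ay": 0, "az": 0}, {"claw": 0.8, "tx": 0, "ty": -3, "tz": 0, "ax": 0, "ay": 0, "az": 0}, {"claw": 0.8, "tx": 0, "ty": -5, "tz": 0, "ax": 0, "ay": 0, "az": 0}, {"claw": 0.8, "tx": 0, "ty": -7, "tz": 0, "ax": 0, "ay": 0, "az": 0}, {"claw": 0.8, "tx": 0, "ty": -8, "tz": 0, "ax": 0, "ay": 0, "az": 0}, {"claw": 0.8, "tx": 0, "ty": -8, "tz": 0, "ax": 0, "ay": 0, "az": 0}]'

```text
time: 3.75
eef_pos: [0.6009, 0.0902, 0.2287]
tcp_rot: [0.496, -0.501, 0.504, -0.499]
contact_force: [0.5, 0.1, -2.7]
opening: 0.152
```

Run:
```python
from h import *
s=ctrl.get_state(); print(s["time"],s["eef_pos"],s["opening"],s["contact_force"],s["wrist_torque"],cmd([.4422,.368,.1935],(.9938,.1115)))
p,d=cams.read_camera("scene"); cv2.imwrite("pics/e.png",p)
```

```text
3.75 [0.60090959 0.09015334 0.22871102] 0.15227093547569442 [ 0.50726958  0.11880203 -2.74381047] [ 0.00650953 -0.05012405 -0.02720126] (array([-27.61,   3.42, -16.19]), array([-0.35, -7.03,  0.02]))
```

View pics/e.png

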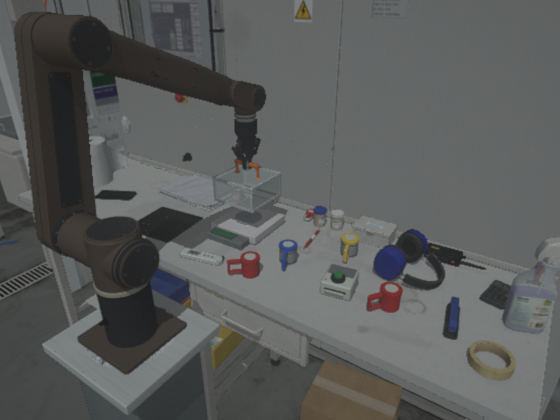

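The cover hangs level at (248,185), clear of the scale. Carrying it to the mat.

Call:
play_rows --steps '[{"claw": 0.8, "tx": -1, "ty": 0, "tz": -0.6, "ax": 0, "ay": -0.3, "az": 0}, {"claw": 0.8, "tx": -3, "ty": 0, "tz": -1.8, "ax": 0, "ay": -1, "az": 0}, {"claw": 0.8, "tx": -6, "ty": 0, "tz": -3.6, "ax": 0, "ay": -2, "az": 0}, {"claw": 0.8, "tx": -9, "ty": 0, "tz": -5.4, "ax": 0, "ay": -3, "az": 0}, {"claw": 0.8, "tx": -12, "ty": 0, "tz": -7.2, "ax": 0, "ay": -4, "az": 0}, {"claw": 0.8, "tx": -15, "ty": 0, "tz": -9, "ax": 0, "ay": -5, "az": 0}, {"claw": 0.8, "tx": -18, "ty": 0, "tz": -10.8, "ax": 0, "ay": -6, "az": 0}, {"claw": 0.8, "tx": -21, "ty": 0, "tz": -12.6, "ax": 0, "ay": -7, "az": 0}, {"claw": 0.8, "tx": -24, "ty": 1, "tz": -14.4, "ax": 0, "ay": -7, "az": 0}, {"claw": 0.8, "tx": -26, "ty": 2, "tz": -15.4, "ax": 0, "ay": -7, "az": 0}, {"claw": 0.8, "tx": -27.6, "ty": 3, "tz": -16.2, "ax": 0, "ay": -7, "az": 0}, {"claw": 0.8, "tx": -27.6, "ty": 3.4, "tz": -16.2, "ax": 0, "ay": -7, "az": 0}]'

```text
time: 4.8
eef_pos: [0.4359, 0.37, 0.1871]
tcp_rot: [0.53, -0.472, 0.469, -0.526]
contact_force: [-0.8, -0.6, -4.1]
opening: 0.154
```

Call:
play_rows --steps '[{"claw": 0.8, "tx": 0, "ty": 0, "tz": 0, "ax": 0, "ay": 0, "az": 0}, {"claw": 0.8, "tx": 0, "ty": 0, "tz": 0, "ax": 0, "ay": 0, "az": 0}, {"claw": 0.8, "tx": 0, "ty": 0, "tz": 0, "ax": 0, "ay": 0, "az": 0}]'

```text
time: 5.05
eef_pos: [0.4406, 0.3673, 0.1909]
tcp_rot: [0.527, -0.472, 0.472, -0.527]
contact_force: [-0.6, 0.9, -2.2]
opening: 0.151
```

Run:
```python
from h import *
s=ctrl.get_state(); print(s["time"],s["eef_pos"],s["opening"],s["contact_force"],cmd([.4422,.368,.1135],(.9938,.1115)))
p,d=cams.read_camera("top"); cv2.imwrite("pics/f.png",p)
cm=cammodel("wrist"); p,d=cams.read_camera("wrist"); cv2.imwrite("pics/fw.png",p);np.savez("pics/fw.npz",d=d,K=cm[0],R=cm[1],c=cm[2])
```

```text
5.05 [0.44062096 0.36727566 0.19094308] 0.15099776808612528 [-0.60942662  0.88282945 -2.2353615 ] (array([-0.06,  7.74,  0.17]), array([ 0.02, -0.08,  0.02]))
```

View pics/f.png

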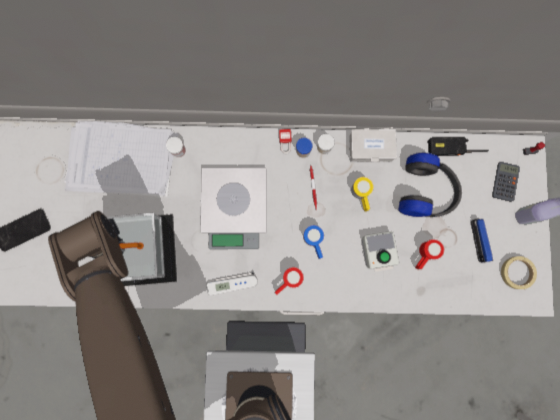

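View pics/fw.png

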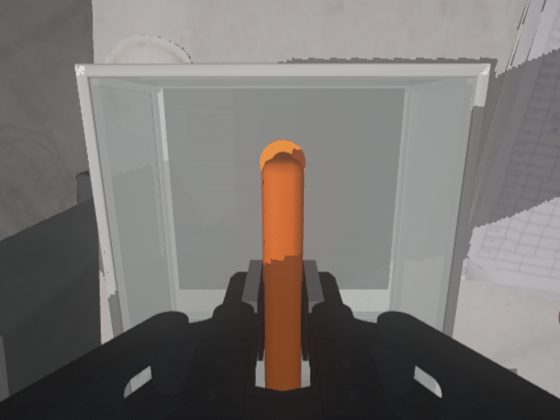

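Run:
```python
from h import *
cm,d=load("pics/fw.npz")
M=np.array([[0.5313,0.4792,0.004 ], [0.5537,0.2792,0.004 ], [0.3526,0.2568,0.004 ], [0.3314,0.4563,0.004 ]])
q=proj(cm,M); print(q.round(0))
p=cv2.imread("pics/fw.png"); cv2.polylines(p,[q.astype(np.int32)],True,(0,255,0),1)
# predicted cover rim from TCP
s=ctrl.get_state(); Rt=R.from_quat(s["tcp_rot"]).as_matrix()
for h in (.1095,.0215): 
    c=[proj(cm,s["eef_pos"]+Rt@np.array([a*.085,h,b*.085])+0)[0] for a,b in((-1,-1),(-1,1),(1,1),(1,-1))]
    cv2.polylines(p,[np.array(c).astype(np.int32)],True,(0,0,255),1)
cv2.imwrite("pics/fw2.png",p)
```

```text
[[404.  68.]
 [386. 288.]
 [179. 288.]
 [162.  69.]]
```

View pics/fw2.png

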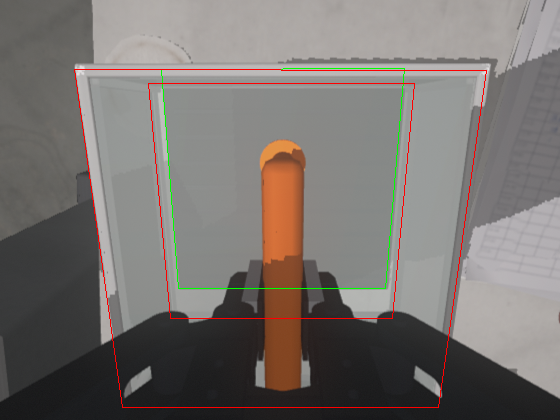

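Mat (green) and cover model (red) fit the picture. Lowering.

Call:
play_rows --steps '[{"claw": 0.8, "tx": 0, "ty": 1.5, "tz": 0.15, "ax": 0, "ay": 0, "az": 0}, {"claw": 0.8, "tx": 0, "ty": 3.5, "tz": 0.15, "ax": 0, "ay": 0, "az": 0}, {"claw": 0.8, "tx": 0, "ty": 5.2, "tz": 0.15, "ax": 0, "ay": 0, "az": 0}, {"claw": 0.8, "tx": 0, "ty": 6.4, "tz": 0.15, "ax": 0, "ay": 0, "az": 0}, {"claw": 0.8, "tx": 0, "ty": 6.9, "tz": 0.15, "ax": 0, "ay": 0, "az": 0}, {"claw": 0.8, "tx": 0, "ty": 7.1, "tz": 0.15, "ax": 0, "ay": 0, "az": 0}, {"claw": 0.8, "tx": 0, "ty": 7.3, "tz": 0.15, "ax": 0, "ay": 0, "az": 0}, {"claw": 0.8, "tx": 0, "ty": 7.4, "tz": 0.15, "ax": 0, "ay": 0, "az": 0}, {"claw": 0.8, "tx": 0, "ty": 7.4, "tz": 0.15, "ax": 0, "ay": 0, "az": 0}, {"claw": 0.8, "tx": 0, "ty": 7.4, "tz": 0.15, "ax": 0, "ay": 0, "az": 0}]'

```text
time: 5.98
eef_pos: [0.4424, 0.3683, 0.118]
tcp_rot: [-0.526, 0.471, -0.472, 0.528]
contact_force: [0.7, 0.2, -3.1]
opening: 0.157
```

Call:
play_rows --steps '[{"claw": 0.8, "tx": 0, "ty": 0.15, "tz": 0, "ax": 0, "ay": 0, "az": 0}, {"claw": 0.8, "tx": 0, "ty": 0.3, "tz": 0, "ax": 0, "ay": 0, "az": 0}, {"claw": 0.8, "tx": 0, "ty": 0.4, "tz": 0, "ax": 0, "ay": 0, "az": 0}, {"claw": 0.8, "tx": 0, "ty": 0.4, "tz": 0, "ax": 0, "ay": 0, "az": 0}, {"claw": 0.8, "tx": 0, "ty": 0.4, "tz": 0, "ax": 0, "ay": 0, "az": 0}]'

```text
time: 6.4
eef_pos: [0.442, 0.3681, 0.1135]
tcp_rot: [-0.527, 0.471, -0.471, 0.527]
contact_force: [-1.7, -0.6, -0.7]
opening: 0.155
```

Call:
play_rows --steps '[{"claw": 0.8, "tx": 0, "ty": 0.08, "tz": 0, "ax": 0, "ay": 0, "az": 0}, {"claw": 0.8, "tx": 0, "ty": 0.08, "tz": 0, "ax": 0, "ay": 0, "az": 0}, {"claw": 0.8, "tx": 0, "ty": 0.08, "tz": 0, "ax": 0, "ay": 0, "az": 0}]'

```text
time: 6.65
eef_pos: [0.442, 0.3681, 0.1134]
tcp_rot: [0.527, -0.471, 0.471, -0.527]
contact_force: [-4.1, -3.2, 4.8]
opening: 0.153
```

Contact (+5 N): the cover stands on the mat at the expected height. Release, then go up.

Call:
play_rows --steps '[{"claw": 3.5, "tx": 0, "ty": 0, "tz": 0, "ax": 0, "ay": 0, "az": 0}, {"claw": 6, "tx": 0, "ty": 0, "tz": 0, "ax": 0, "ay": 0, "az": 0}, {"claw": 6, "tx": 0, "ty": 0, "tz": 0, "ax": 0, "ay": 0, "az": 0}, {"claw": 6, "tx": 0, "ty": 0, "tz": 0, "ax": 0, "ay": 0, "az": 0}, {"claw": 6, "tx": 0, "ty": -1, "tz": 0, "ax": 0, "ay": 0, "az": 0}, {"claw": 6, "tx": 0, "ty": -4, "tz": 0, "ax": 0, "ay": 0, "az": 0}, {"claw": 6, "tx": 0, "ty": -8, "tz": 0, "ax": 0, "ay": 0, "az": 0}, {"claw": 6, "tx": 0, "ty": -12, "tz": 0, "ax": 0, "ay": 0, "az": 0}, {"claw": 6, "tx": 0, "ty": -14, "tz": 0, "ax": 0, "ay": 0, "az": 0}, {"claw": 6, "tx": 0, "ty": -14, "tz": 0, "ax": 0, "ay": 0, "az": 0}]'

```text
time: 7.48
eef_pos: [0.4448, 0.3698, 0.2609]
tcp_rot: [-0.522, 0.47, -0.473, 0.532]
contact_force: [0.4, -0.8, -0.1]
opening: 0.705
```

Run:
```python
from h import *
s=ctrl.get_state(); print(s["time"],s["eef_pos"],s["opening"],s["contact_force"],cmd([.60,.10,.25],(1,.025)))
cm=cammodel("wrist"); p,d=cams.read_camera("wrist"); cv2.imwrite("pics/gw.png",p);np.savez("pics/gw.npz",d=d,K=cm[0],R=cm[1],c=cm[2])
```

```text
7.4833 [0.44480781 0.36982769 0.26087727] 0.7048470502030587 [ 0.3588622  -0.84428411 -0.06556387] (array([28.55,  1.09, 12.41]), array([-0.72,  4.95, -0.35]))
```

View pics/gw.png

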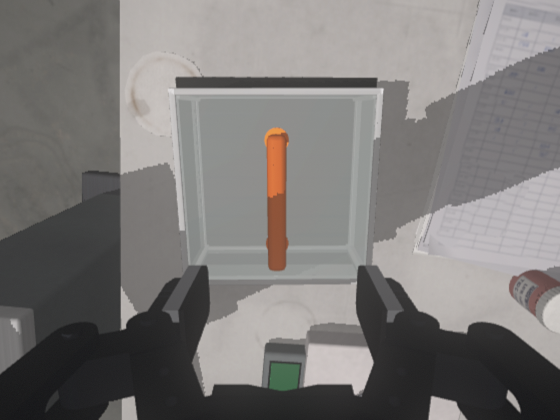

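The cover stands flat on the mat (bar (277,135)–(277,270)). Next, above the open scale for an exact pan and deck measurement.

Call:
play_rows --steps '[{"claw": 6, "tx": 28.5, "ty": -3, "tz": 12.4, "ax": 0, "ay": 5, "az": 0}, {"claw": 6, "tx": 28.5, "ty": -3, "tz": 12.4, "ax": 0, "ay": 5, "az": 0}, {"claw": 6, "tx": 28.5, "ty": -3, "tz": 12.4, "ax": 0, "ay": 5, "az": 0}, {"claw": 6, "tx": 28.5, "ty": -3, "tz": 12.4, "ax": 0, "ay": 5, "az": 0}, {"claw": 6, "tx": 28.5, "ty": -3, "tz": 12.4, "ax": 0, "ay": 5, "az": 0}, {"claw": 6, "tx": 28.5, "ty": -3, "tz": 12.4, "ax": 0, "ay": 5, "az": 0}, {"claw": 6, "tx": 28.5, "ty": -3, "tz": 12.4, "ax": 0, "ay": 5, "az": 0}, {"claw": 6, "tx": 28.5, "ty": -3, "tz": 12.4, "ax": 0, "ay": 5, "az": 0}, {"claw": 6, "tx": 28.5, "ty": -3, "tz": 12.4, "ax": 0, "ay": 5, "az": 0}, {"claw": 6, "tx": 28.5, "ty": -3, "tz": 12.4, "ax": 0, "ay": 5, "az": 0}, {"claw": 6, "tx": 28.5, "ty": -3, "tz": 12.4, "ax": 0, "ay": 5, "az": 0}, {"claw": 6, "tx": 28.5, "ty": -3, "tz": 12.4, "ax": 0, "ay": 5, "az": 0}]'

```text
time: 8.53
eef_pos: [0.5958, 0.0997, 0.2813]
tcp_rot: [0.507, -0.494, 0.493, -0.506]
contact_force: [-0.1, 0.3, 0.9]
opening: 0.704
```

Run:
```python
from h import *
s=ctrl.get_state(); print(s["time"],s["eef_pos"],s["dq"].round(3))
cm=cammodel("wrist"); p,d=cams.read_camera("wrist"); cv2.imwrite("pics/iw.png",p);np.savez("pics/iw.npz",d=d,K=cm[0],R=cm[1],c=cm[2])
a=cv2.convertScaleAbs(p,alpha=1.3)
cv2.imwrite("pics/iw1.png",cv2.resize(a[50:300,150:420],None,fx=2.3,fy=2.3,interpolation=cv2.INTER_CUBIC))
```

```text
8.5333 [0.59577044 0.09974236 0.2812962 ] [ 0.005 -0.005 -0.006 -0.002 -0.001 -0.002]
```

View pics/iw.png

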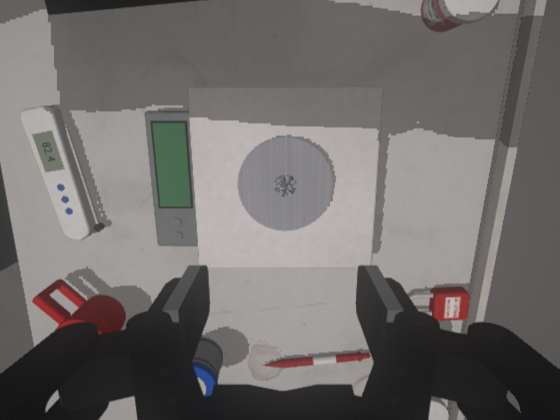

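View pics/iw1.png

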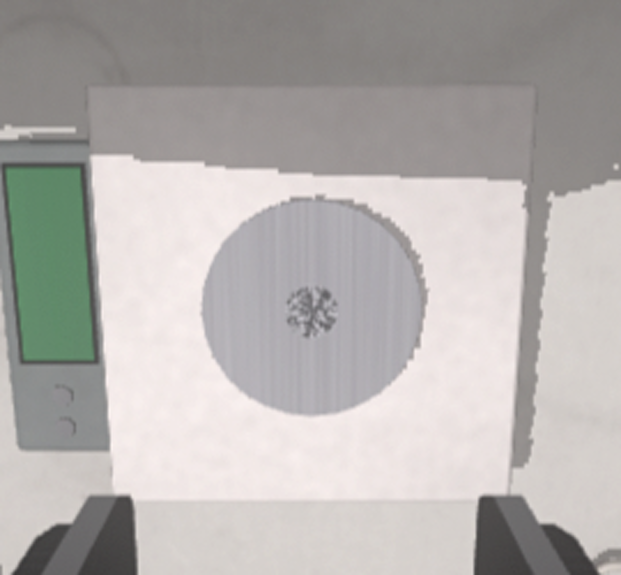

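Run:
```python
from h import *
np.set_printoptions(precision=4,suppress=True)
cm,d=load("pics/iw.npz"); f=lambda uv:c2o(uv,150,50,2.3)
C=back(cm,f([(88,86),(534,86),(509,499),(113,499)]),.036); print(C,C.mean(0))
e=[C[1]-C[0],C[2]-C[3]];g=[C[0]-C[3],C[1]-C[2]]
print([np.linalg.norm(x) for x in e+g],[np.degrees(np.arctan2(x[1],x[0])) for x in e],[np.degrees(np.arctan2(-x[0],x[1])) for x in g])
p=cv2.imread("pics/iw.png"); 
P=back(cm,f([(202,306),(426,306)]),.044);Q=back(cm,f([(312,197),(312,415)]),.044);print("pan",P,Q,P.mean(0)[0],Q.mean(0)[1])
uv=[(u,v) for u,v in((285,115),(285,250),(215,190),(360,190),(250,185),(320,185))]
print(dep(cm,uv,[d[v,u] for u,v in uv]))
```

```text
[[ 0.5008  0.1868  0.036 ]
 [ 0.6922  0.1917  0.036 ]
 [ 0.6991 -0.0003  0.036 ]
 [ 0.5046 -0.0056  0.036 ]] [0.5992 0.0931 0.036 ]
[np.float64(0.19151370204407814), np.float64(0.1945811863728388), np.float64(0.1924100222235687), np.float64(0.19221841465539222)] [np.float64(1.4919245218014636), np.float64(1.550145870854683)] [np.float64(1.149296379746251), np.float64(2.063281198264007)]
pan [[0.55   0.0936 0.044 ]
 [0.6509 0.0963 0.044 ]] [[0.5982 0.1431 0.044 ]
 [0.6011 0.0432 0.044 ]] 0.6004706323344522 0.0931370434876654
[[0.5973 0.1626 0.035 ]
 [0.6014 0.0177 0.0374]
 [0.5252 0.0837 0.037 ]
 [0.6794 0.0875 0.0353]
 [0.5629 0.0915 0.0434]
 [0.6358 0.0932 0.0424]]
```

Run:
```python
from h import *
np.set_printoptions(precision=4,suppress=True)
cm=cammodel("top")
c=back(cm,c2o([(175.5,341)],270,150),.062)[0]; t=back(cm,c2o([(203,432)],270,150),.055)[0]; print(c,t,np.linalg.norm((t-c)[:2]))
u=(t-c)[:2]; u/=np.linalg.norm(u); g=c[:2]+.05*u; print("grip",g,np.degrees(np.arctan2(u[1],u[0])))
th=np.arctan2(u[1],u[0])+np.pi/2
print(cmd([g[0],g[1],.22],(np.cos(th),np.sin(th))))
print(cmd([g[0],g[1],.28],(np.cos(th),np.sin(th))))
```

```text
[ 0.4944 -0.1471  0.062 ] [ 0.4291 -0.1686  0.055 ] 0.06882424196798716
grip [ 0.447  -0.1627] -161.7933801309627
(array([ 25.87,   6.17, -15.55]), array([ 0.08, 73.27,  0.03]))
(array([ 25.87,   0.17, -15.56]), array([ 0.08, 73.27,  0.03]))
```

Call:
play_rows --steps '[{"claw": 6, "tx": 25.9, "ty": 5, "tz": -15.5, "ax": 0, "ay": 73.3, "az": 0}, {"claw": 6, "tx": 25.9, "ty": 5, "tz": -15.5, "ax": 0, "ay": 73.3, "az": 0}, {"claw": 6, "tx": 25.9, "ty": 5, "tz": -15.5, "ax": 0, "ay": 73.3, "az": 0}, {"claw": 6, "tx": 25.9, "ty": 5, "tz": -15.5, "ax": 0, "ay": 73.3, "az": 0}, {"claw": 6, "tx": 25.9, "ty": 5, "tz": -15.5, "ax": 0, "ay": 73.3, "az": 0}, {"claw": 6, "tx": 25.9, "ty": 5, "tz": -15.5, "ax": 0, "ay": 73.3, "az": 0}, {"claw": 6, "tx": 25.9, "ty": 5, "tz": -15.5, "ax": 0, "ay": 73.3, "az": 0}, {"claw": 6, "tx": 25.9, "ty": 5, "tz": -15.5, "ax": 0, "ay": 73.3, "az": 0}, {"claw": 6, "tx": 25.9, "ty": 5, "tz": -15.5, "ax": 0, "ay": 73.3, "az": 0}, {"claw": 6, "tx": 25.9, "ty": 5, "tz": -15.5, "ax": 0, "ay": 73.3, "az": 0}, {"claw": 6, "tx": 25.9, "ty": 5, "tz": -15.5, "ax": 0, "ay": 73.3, "az": 0}, {"claw": 6, "tx": 25.9, "ty": 5, "tz": -15.5, "ax": 0, "ay": 73.3, "az": 0}]'

```text
time: 9.58
eef_pos: [0.4479, -0.1632, 0.2323]
tcp_rot: [-0.111, 0.698, -0.698, 0.111]
contact_force: [-0.9, 0.5, -0.2]
opening: 0.709
```

Call:
play_rows --steps '[{"claw": 6, "tx": 0, "ty": 0, "tz": 0, "ax": 0, "ay": 0, "az": 0}, {"claw": 6, "tx": 0, "ty": 0, "tz": 0, "ax": 0, "ay": 0, "az": 0}]'

```text
time: 9.75
eef_pos: [0.4481, -0.1634, 0.2323]
tcp_rot: [0.112, -0.698, 0.698, -0.112]
contact_force: [-0.3, 0.6, 0.6]
opening: 0.699
```

Run:
```python
from h import *
s=ctrl.get_state(); print(s["time"],s["eef_pos"],s["dq"].round(3),s["qpos"])
cm=cammodel("wrist"); p,d=cams.read_camera("wrist"); cv2.imwrite("pics/jw.png",p);np.savez("pics/jw.npz",d=d,K=cm[0],R=cm[1],c=cm[2])
```

```text
9.75 [ 0.44807251 -0.16335418  0.23234597] [-0.004  0.005 -0.002 -0.001  0.     0.003] [-5.62784000e-01 -1.63968214e-01  2.04745280e+00  2.25611782e-05
  1.25797015e+00  6.90444187e-01]
```

View pics/jw.png

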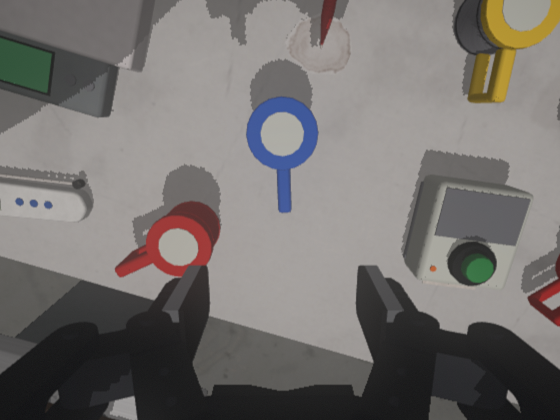

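The blue can is confirmed: lid at (282,133), handle tip at (285,212). The red one is at (180,245).

Run:
```python
from h import *
np.set_printoptions(precision=4,suppress=True)
cm,d=load("pics/jw.npz"); p=cv2.imread("pics/jw.png"); hsv=cv2.cvtColor(p,cv2.COLOR_BGR2HSV)
m=cv2.inRange(hsv,(100,120,60),(125,255,255)); m[:,:230]=0;m[:,340:]=0;m[:80]=0;m[225:]=0
v,u=np.nonzero(m); L=v<165
(c,r)=cv2.minEnclosingCircle(np.c_[u,v][L].astype(np.float32)); print(c,r)
H=(v>180); hx=[(u[v==y].min()+u[v==y].max())/2 for y in range(180,210)]
print(hx[::6],v.max())
ax=back(cm,c,.062)[0]; h1=back(cm,(hx[0],180),.055)[0];h2=back(cm,(hx[-1],209),.055)[0];tip=back(cm,(hx[-1],v.max()+.5),.055)[0]
print(ax,h1,h2,tip,np.linalg.norm((tip-ax)[:2]))
print([np.degrees(np.arctan2(*(x-ax)[[1,0]])) for x in(h1,h2)])
w=(tip-ax)[:2]; w/=np.linalg.norm(w); g=ax[:2]+.05*w; a=np.arctan2(w[1],w[0]); print("grip",g,np.degrees(a))
print("red lid",back(cm,(178,246),.062),"red tip",back(cm,(120,270),.055))
z=d[268,480]; B=dep(cm,[(480,266)],[z]);print("btn",B, back(cm,(480,266),.066),"housing top",dep(cm,[(445,270)],[d[270,445]]))
th=a+np.pi/2
print(cmd([g[0],g[1],.030],(np.cos(th),np.sin(th))))
```

```text
(281.7301330566406, 132.47470092773438) 35.81367111206055
[np.float64(283.5), np.float64(283.5), np.float64(283.5), np.float64(284.0), np.float64(284.0)] 211
[ 0.4965 -0.147   0.062 ] [ 0.4581 -0.1612  0.055 ] [ 0.4333 -0.1699  0.055 ] [ 0.4311 -0.1706  0.055 ] 0.06949631165188436
[np.float64(-159.63872658851554), np.float64(-160.06853545214798)]
grip [ 0.4495 -0.164 ] -160.12262313505417
red lid [[ 0.3728 -0.0898  0.062 ]] red tip [[ 0.3294 -0.0429  0.055 ]]
btn [[ 0.5153 -0.1409  0.3749]] [[ 0.4408 -0.3531  0.066 ]] housing top [[ 0.4217 -0.3368  0.046 ]]
(array([-0.12, 20.23,  0.09]), array([-0. , -1.7, -0. ]))
```

Call:
play_rows --steps '[{"claw": 4, "tx": -0.1, "ty": 4, "tz": 0.1, "ax": 0, "ay": -1.7, "az": 0}, {"claw": 4, "tx": -0.1, "ty": 8, "tz": 0.1, "ax": 0, "ay": -1.7, "az": 0}, {"claw": 4, "tx": -0.1, "ty": 12, "tz": 0.1, "ax": 0, "ay": -1.7, "az": 0}, {"claw": 4, "tx": -0.1, "ty": 14, "tz": 0.1, "ax": 0, "ay": -1.7, "az": 0}, {"claw": 4, "tx": -0.1, "ty": 14, "tz": 0.1, "ax": 0, "ay": -1.7, "az": 0}, {"claw": 4, "tx": -0.1, "ty": 14, "tz": 0.1, "ax": 0, "ay": -1.7, "az": 0}]'

```text
time: 10.3
eef_pos: [0.4487, -0.1642, 0.0916]
tcp_rot: [-0.122, 0.697, -0.696, 0.121]
contact_force: [-0.1, 0.9, -0.1]
opening: 0.472
```

Run:
```python
from h import *
s=ctrl.get_state(); print(s["time"],s["eef_pos"]); a=np.radians(-70.1)
print(cmd([.4495,-.164,.030],(np.cos(a),np.sin(a))))
cm=cammodel("wrist"); p,d=cams.read_camera("wrist"); cv2.imwrite("pics/kw.png",p);np.savez("pics/kw.npz",d=d,K=cm[0],R=cm[1],c=cm[2])
```

```text
10.3 [ 0.44873773 -0.16417485  0.09158881]
(array([-0.09,  6.16,  0.02]), array([ 0.12, -0.09,  0.09]))
```

View pics/kw.png

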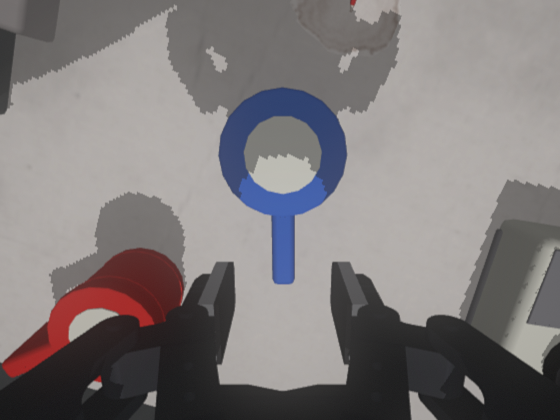

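Handle (x≈283.5) is centred between the fingers (≈283). Going down and closing.

Call:
play_rows --steps '[{"claw": 4, "tx": -0.1, "ty": 2.5, "tz": 0, "ax": 0, "ay": 0, "az": 0}, {"claw": 4, "tx": -0.1, "ty": 4.5, "tz": 0, "ax": 0, "ay": 0, "az": 0}, {"claw": 4, "tx": -0.1, "ty": 5.8, "tz": 0, "ax": 0, "ay": 0, "az": 0}, {"claw": 4, "tx": -0.1, "ty": 6.1, "tz": 0, "ax": 0, "ay": 0, "az": 0}, {"claw": 4, "tx": -0.1, "ty": 6.1, "tz": 0, "ax": 0, "ay": 0, "az": 0}, {"claw": 4, "tx": -0.1, "ty": 6.1, "tz": 0, "ax": 0, "ay": 0, "az": 0}, {"claw": 0.6, "tx": -0.1, "ty": 6.1, "tz": 0, "ax": 0, "ay": 0, "az": 0}, {"claw": 0.6, "tx": -0.1, "ty": 6.1, "tz": 0, "ax": 0, "ay": 0, "az": 0}, {"claw": 0.6, "tx": -0.1, "ty": 6.1, "tz": 0, "ax": 0, "ay": 0, "az": 0}, {"claw": 0.6, "tx": -0.1, "ty": 6.1, "tz": 0, "ax": 0, "ay": 0, "az": 0}, {"claw": 0.6, "tx": -0.1, "ty": 6.1, "tz": 0, "ax": 0, "ay": 0, "az": 0}, {"claw": 0.6, "tx": -0.1, "ty": 6.1, "tz": 0, "ax": 0, "ay": 0, "az": 0}]'

```text
time: 11.35
eef_pos: [0.4512, -0.1648, 0.0328]
tcp_rot: [0.121, -0.696, 0.697, -0.122]
contact_force: [-1.7, 1.4, 5.4]
opening: 0.131
```

Run:
```python
from h import *
s=ctrl.get_state(); print(s["time"],s["eef_pos"],s["opening"],s["contact_force"]); a=np.radians(-70.1)
print(cmd([.4495,-.164,.030],(np.cos(a),np.sin(a))))
```

```text
11.35 [ 0.45117134 -0.1647974   0.03279957] 0.1314188324420905 [-1.70653528  1.40714246  5.44603442]
(array([ 0.13,  0.28, -0.13]), array([-0.08, -0.14, -0.09]))
```

Call:
play_rows --steps '[{"claw": 0.5, "tx": 0, "ty": 0, "tz": 0, "ax": 0, "ay": 0, "az": 0}, {"claw": 0.5, "tx": 0, "ty": 0, "tz": 0, "ax": 0, "ay": 0, "az": 0}, {"claw": 0.5, "tx": 0, "ty": 0, "tz": 0, "ax": 0, "ay": 0, "az": 0}, {"claw": 0.5, "tx": 0, "ty": -0.3, "tz": 0, "ax": 0, "ay": 0, "az": 0}, {"claw": 0.5, "tx": 0, "ty": -1, "tz": 0, "ax": 0, "ay": 0, "az": 0}, {"claw": 0.5, "tx": 0, "ty": -2, "tz": 0, "ax": 0, "ay": 0, "az": 0}, {"claw": 0.5, "tx": 0, "ty": -3, "tz": 0, "ax": 0, "ay": 0, "az": 0}, {"claw": 0.5, "tx": 0, "ty": -4, "tz": 0, "ax": 0, "ay": 0, "az": 0}, {"claw": 0.5, "tx": 0, "ty": -4, "tz": 0, "ax": 0, "ay": 0, "az": 0}]' --grip_force 90

```text
time: 12.1
eef_pos: [0.4519, -0.1654, 0.0742]
tcp_rot: [0.12, -0.695, 0.698, -0.123]
contact_force: [1.0, 0.6, -1.4]
opening: 0.119
```

Run:
```python
from h import *
s=ctrl.get_state(); print(s["time"],s["eef_pos"],s["opening"],s["contact_force"]);
cm=cammodel("wrist"); p,d=cams.read_camera("wrist"); cv2.imwrite("pics/lw.png",p);np.savez("pics/lw.npz",d=d,K=cm[0],R=cm[1],c=cm[2])
p,d=cams.read_camera("scene"); cv2.imwrite("pics/ls.png",cv2.resize(p[180:320,200:360],None,fx=4,fy=4))
```

```text
12.1 [ 0.45185888 -0.16539725  0.07423497] 0.1186461783483889 [ 1.00798857  0.63295762 -1.41385252]
```

View pics/lw.png

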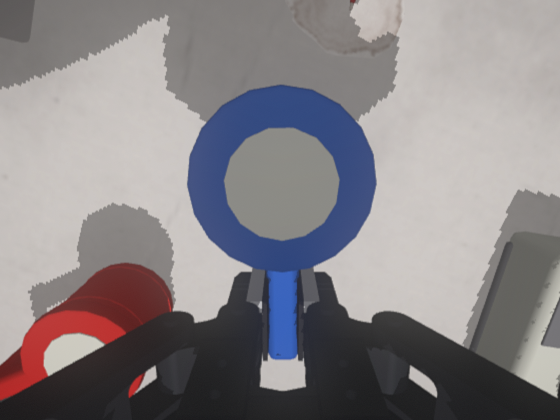

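View pics/ls.png

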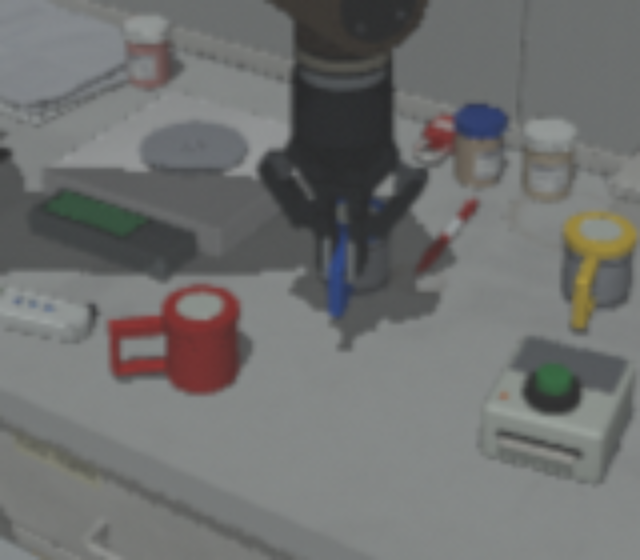

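The can hangs from the handle (lid at (282,182) in the wrist view). Checking its tilt from the lid's depth and its axis relative to the tool.

```bash
cat >> h.py <<'E'
def lid(f,zg=None):
    cm,d=load(f+".npz"); p=cv2.imread(f+".png"); hsv=cv2.cvtColor(p,cv2.COLOR_BGR2HSV)
    m=cv2.inRange(hsv,(100,110,40),(125,255,255)); n,l,st,ce=cv2.connectedComponentsWithStats(m)
    m=(l==1+st[1:,4].argmax()).astype(np.uint8)
    v,u=np.nonzero(m); top=v.min(); w=[(u[v==y].max()-u[v==y].min()) for y in range(top,v.max())]
    yc=top+int(np.argmax(w)); k=v<yc+0.7*max(w)/2
    P=dep(cm,np.c_[u,v],d[v,u]); zt=np.median(P[k,2]); kk=k&(abs(P[:,2]-zt)<.006)
    c,r=cv2.minEnclosingCircle(np.c_[u,v][k].astype(np.float32))
    A=np.c_[P[kk,:2],np.ones(kk.sum())]; s=np.linalg.lstsq(A,P[kk,2],rcond=None)[0]
    return c,r,zt,np.degrees(s[:2]),back(cm,c,zg or zt)[0]
E
python3 - <<'E'
from h import *
r=lid("pics/lw"); print(r)
s=ctrl.get_state(); Rt=R.from_quat(s["tcp_rot"]).as_matrix(); print("axis in tool (top)",Rt.T@(r[4]-s["eef_pos"]), "tool y",Rt[:,1])
a=np.radians(-133.5); u=np.array([np.cos(a),np.sin(a)])
print("TCP target", np.array([.600,.0931])+.05*u)
E
```

```text
((281.20111083984375, 177.629150390625), 93.57636260986328, np.float64(0.10312548416299083), array([-0.12373071, -0.24550172]), array([ 0.4986307 , -0.14789716,  0.10312548]))
axis in tool (top) [-0.05083602 -0.03080686  0.00046597] tool y [ 0.00167581 -0.00112783 -0.99999796]
TCP target [0.56558227 0.05683128]
```

Run:
```python
from h import *
a=np.radians(-133.5+90)
print(cmd([.5653,.0565,.12],(np.cos(a),np.sin(a))))
```

```text
(array([-18.27,  -4.78, -16.93]), array([ -0.11, -26.72,  -0.05]))
```

Call:
play_rows --steps '[{"claw": 0.5, "tx": 0, "ty": -1.5, "tz": 0, "ax": 0, "ay": 0, "az": 0}, {"claw": 0.5, "tx": -0.5, "ty": -3.5, "tz": -0.5, "ax": 0, "ay": -1, "az": 0}, {"claw": 0.5, "tx": -2, "ty": -4.8, "tz": -2, "ax": 0, "ay": -3, "az": 0}, {"claw": 0.5, "tx": -4, "ty": -4.8, "tz": -4, "ax": 0, "ay": -6, "az": 0}, {"claw": 0.5, "tx": -6.5, "ty": -4.8, "tz": -6.2, "ax": 0, "ay": -10, "az": 0}, {"claw": 0.5, "tx": -9, "ty": -4.8, "tz": -8.5, "ax": 0, "ay": -14, "az": 0}, {"claw": 0.5, "tx": -11.5, "ty": -4.8, "tz": -10.8, "ax": 0, "ay": -18, "az": 0}, {"claw": 0.5, "tx": -14, "ty": -4.8, "tz": -13, "ax": 0, "ay": -22, "az": 0}, {"claw": 0.5, "tx": -16.2, "ty": -4.8, "tz": -15, "ax": 0, "ay": -25, "az": 0}, {"claw": 0.5, "tx": -17.6, "ty": -4.8, "tz": -16.4, "ax": 0, "ay": -26.7, "az": 0}, {"claw": 0.5, "tx": -18.3, "ty": -4.8, "tz": -16.9, "ax": 0, "ay": -26.7, "az": 0}, {"claw": 0.5, "tx": -18.3, "ty": -4.8, "tz": -16.9, "ax": 0, "ay": -26.7, "az": 0}]'

```text
time: 13.2
eef_pos: [0.5654, 0.0579, 0.1186]
tcp_rot: [-0.28, 0.65, -0.649, 0.279]
contact_force: [-0.2, -1.2, -0.8]
opening: 0.121
```

Call:
play_rows --steps '[{"claw": 0.5, "tx": 0, "ty": 0, "tz": 0, "ax": 0, "ay": 0, "az": 0}, {"claw": 0.5, "tx": 0, "ty": 0, "tz": 0, "ax": 0, "ay": 0, "az": 0}, {"claw": 0.5, "tx": 0, "ty": 0, "tz": 0, "ax": 0, "ay": 0, "az": 0}]'

```text
time: 13.45
eef_pos: [0.5646, 0.0554, 0.119]
tcp_rot: [-0.279, 0.65, -0.65, 0.278]
contact_force: [0.0, 0.9, -1.7]
opening: 0.117
```

Run:
```python
from h import *
s=ctrl.get_state(); print(s["time"],s["eef_pos"],s["contact_force"])
cm=cammodel("wrist"); p,d=cams.read_camera("wrist"); cv2.imwrite("pics/mw.png",p);np.savez("pics/mw.npz",d=d,K=cm[0],R=cm[1],c=cm[2])
r=lid("pics/mw"); print(r);Rt=R.from_quat(s["tcp_rot"]).as_matrix(); print("axis in tool (top)",Rt.T@(r[4]-s["eef_pos"]))
a=np.radians(-133.5+90)
print(cmd([.5653,.0565,.0775],(np.cos(a),np.sin(a))))
```

```text
13.45 [0.5646283  0.05538791 0.11900807] [ 0.02582353  0.89414794 -1.74607324]
((280.9810485839844, 177.3135528564453), 93.67745971679688, np.float64(0.14763104666584143), array([-0.40889676, -0.31738867]), array([0.5991584 , 0.09168145, 0.14763105]))
axis in tool (top) [-5.00724013e-02 -2.86631280e-02 -6.71346133e-05]
(array([-0.12,  4.17, -0.04]), array([ 0.01, -0.14,  0.03]))
```

View pics/mw.png

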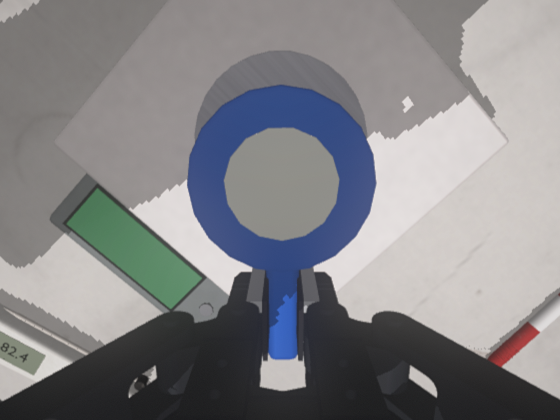

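Can axis measures (0.5992, 0.0917) against pan (0.600, 0.0931). Correcting 1.5 mm and lowering.

Call:
play_rows --steps '[{"claw": 0.5, "tx": -0.15, "ty": 0.8, "tz": 0, "ax": 0, "ay": 0, "az": 0}, {"claw": 0.5, "tx": -0.15, "ty": 1.8, "tz": 0, "ax": 0, "ay": 0, "az": 0}, {"claw": 0.5, "tx": -0.15, "ty": 2.7, "tz": 0, "ax": 0, "ay": 0, "az": 0}, {"claw": 0.5, "tx": -0.15, "ty": 3.3, "tz": 0, "ax": 0, "ay": 0, "az": 0}, {"claw": 0.5, "tx": -0.15, "ty": 3.6, "tz": 0, "ax": 0, "ay": 0, "az": 0}, {"claw": 0.5, "tx": -0.15, "ty": 3.8, "tz": 0, "ax": 0, "ay": 0, "az": 0}, {"claw": 0.5, "tx": -0.15, "ty": 3.9, "tz": 0, "ax": 0, "ay": 0, "az": 0}, {"claw": 0.5, "tx": -0.15, "ty": 3.9, "tz": 0, "ax": 0, "ay": 0, "az": 0}, {"claw": 0.5, "tx": -0.15, "ty": 3.9, "tz": 0, "ax": 0, "ay": 0, "az": 0}]'

```text
time: 14.25
eef_pos: [0.5666, 0.0577, 0.0807]
tcp_rot: [0.279, -0.65, 0.65, -0.279]
contact_force: [0.6, 0.9, -1.6]
opening: 0.12
```

Call:
play_rows --steps '[{"claw": 0.5, "tx": 0.1, "ty": 0.15, "tz": 0, "ax": 0, "ay": 0, "az": 0}, {"claw": 0.5, "tx": 0.1, "ty": 0.25, "tz": 0, "ax": 0, "ay": 0, "az": 0}, {"claw": 0.5, "tx": 0.1, "ty": 0.35, "tz": 0, "ax": 0, "ay": 0, "az": 0}, {"claw": 0.5, "tx": 0.1, "ty": 0.35, "tz": 0, "ax": 0, "ay": 0, "az": 0}, {"claw": 0.5, "tx": 0.1, "ty": 0.35, "tz": 0, "ax": 0, "ay": 0, "az": 0}]'

```text
time: 14.67
eef_pos: [0.5657, 0.0568, 0.0772]
tcp_rot: [0.279, -0.65, 0.65, -0.279]
contact_force: [-1.7, -0.4, 0.6]
opening: 0.12
```

Call:
play_rows --steps '[{"claw": 0.5, "tx": 0, "ty": 0.07, "tz": 0, "ax": 0, "ay": 0, "az": 0}, {"claw": 0.5, "tx": 0, "ty": 0.07, "tz": 0, "ax": 0, "ay": 0, "az": 0}, {"claw": 0.5, "tx": 0, "ty": 0.07, "tz": 0, "ax": 0, "ay": 0, "az": 0}]'

```text
time: 14.92
eef_pos: [0.5656, 0.0568, 0.077]
tcp_rot: [0.279, -0.65, 0.65, -0.279]
contact_force: [-4.2, -0.8, 4.9]
opening: 0.12
```

Contact at the predicted height. Release and rise.

Call:
play_rows --steps '[{"claw": 2, "tx": 0, "ty": 0, "tz": 0, "ax": 0, "ay": 0, "az": 0}, {"claw": 4, "tx": 0, "ty": 0, "tz": 0, "ax": 0, "ay": 0, "az": 0}, {"claw": 4, "tx": 0, "ty": 0, "tz": 0, "ax": 0, "ay": 0, "az": 0}, {"claw": 4, "tx": 0, "ty": 0, "tz": 0, "ax": 0, "ay": 0, "az": 0}, {"claw": 4, "tx": 0, "ty": -1, "tz": 0, "ax": 0, "ay": 0, "az": 0}, {"claw": 4, "tx": 0, "ty": -4, "tz": 0, "ax": 0, "ay": 0, "az": 0}, {"claw": 4, "tx": 0, "ty": -8, "tz": 0, "ax": 0, "ay": 0, "az": 0}, {"claw": 4, "tx": 0, "ty": -12, "tz": 0, "ax": 0, "ay": 0, "az": 0}, {"claw": 4, "tx": 0, "ty": -16, "tz": 0, "ax": 0, "ay": 0, "az": 0}, {"claw": 4, "tx": 0, "ty": -18, "tz": 0, "ax": 0, "ay": 0, "az": 0}, {"claw": 4, "tx": 0, "ty": -18, "tz": 0, "ax": 0, "ay": 0, "az": 0}, {"claw": 4, "tx": 0, "ty": -18, "tz": 0, "ax": 0, "ay": 0, "az": 0}]'

```text
time: 15.92
eef_pos: [0.5665, 0.0569, 0.2588]
tcp_rot: [0.277, -0.649, 0.651, -0.281]
contact_force: [-0.4, 0.4, -0.1]
opening: 0.467
```

Run:
```python
from h import *
s=ctrl.get_state(); print(s["time"],s["eef_pos"],s["contact_force"])
cm=cammodel("wrist"); p,d=cams.read_camera("wrist"); cv2.imwrite("pics/nw.png",p);np.savez("pics/nw.npz",d=d,K=cm[0],R=cm[1],c=cm[2])
print(lid("pics/nw",.106))
a=np.radians(6.4)
print(cmd([.442,.368,.24],(np.cos(a),np.sin(a))))
```

```text
15.9167 [0.5664835  0.0569139  0.25883769] [-0.41546339  0.37025398 -0.0695918 ]
((280.3819274902344, 138.58486938476562), 37.75587463378906, np.float64(0.10601917867120414), array([-0.06933992, -0.07681547]), array([0.59912924, 0.09193737, 0.106     ]))
(array([-14.05,   1.63, -30.37]), array([-3.000e-02, -4.993e+01, -1.000e-02]))
```

View pics/nw.png

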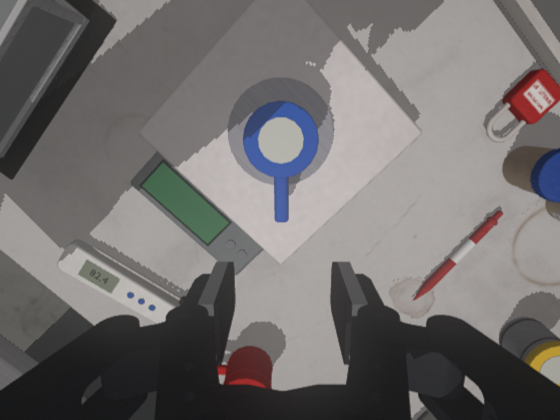

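Call:
play_rows --steps '[{"claw": 6, "tx": -14, "ty": 1.6, "tz": -30.4, "ax": 0, "ay": -50, "az": 0}, {"claw": 6, "tx": -14, "ty": 1.6, "tz": -30.4, "ax": 0, "ay": -50, "az": 0}, {"claw": 6, "tx": -14, "ty": 1.6, "tz": -30.4, "ax": 0, "ay": -50, "az": 0}, {"claw": 6, "tx": -14, "ty": 1.6, "tz": -30.4, "ax": 0, "ay": -50, "az": 0}, {"claw": 6, "tx": -14, "ty": 1.6, "tz": -30.4, "ax": 0, "ay": -50, "az": 0}, {"claw": 6, "tx": -14, "ty": 1.6, "tz": -30.4, "ax": 0, "ay": -50, "az": 0}, {"claw": 6, "tx": -14, "ty": 1.6, "tz": -30.4, "ax": 0, "ay": -50, "az": 0}, {"claw": 6, "tx": -14, "ty": 1.6, "tz": -30.4, "ax": 0, "ay": -50, "az": 0}, {"claw": 6, "tx": -14, "ty": 1.6, "tz": -30.4, "ax": 0, "ay": -50, "az": 0}, {"claw": 6, "tx": -14, "ty": 1.6, "tz": -30.4, "ax": 0, "ay": -50, "az": 0}, {"claw": 6, "tx": -14, "ty": 1.6, "tz": -30.4, "ax": 0, "ay": -50, "az": 0}, {"claw": 6, "tx": -14, "ty": 1.6, "tz": -30.4, "ax": 0, "ay": -50, "az": 0}]'

```text
time: 16.97
eef_pos: [0.4416, 0.3666, 0.2388]
tcp_rot: [0.528, -0.471, 0.471, -0.526]
contact_force: [0.5, 0.2, -0.1]
opening: 0.704
```

```bash
cat >> h.py <<'E'
def bar(f,zt):
    cm,d=load(f+".npz"); p=cv2.imread(f+".png"); hsv=cv2.cvtColor(p,cv2.COLOR_BGR2HSV)
    m=cv2.inRange(hsv,(3,140,40),(20,255,255)); n,l,st,ce=cv2.connectedComponentsWithStats(m); v,u=np.nonzero(l==1+st[1:,4].argmax())
    P=dep(cm,np.c_[u,v],d[v,u]); t=abs(P[:,2]-zt)<.004; Q=back(cm,np.c_[u,v][t],zt)
    rc=cv2.minAreaRect((Q[:,:2]*1000).astype(np.float32)); vt=np.linalg.svd(Q[:,:2]-Q[:,:2].mean(0))[2][0]; vt*=np.sign(vt[1])
    return rc,Q.mean(0)[:2],np.degrees(np.arctan2(-vt[0],vt[1])),np.median(P[t,2])
E
python3 - <<'E'
from h import *
s=ctrl.get_state(); print(s["time"],s["eef_pos"],s["dq"].round(3))
cm=cammodel("wrist"); p,d=cams.read_camera("wrist"); cv2.imwrite("pics/ow.png",p);np.savez("pics/ow.npz",d=d,K=cm[0],R=cm[1],c=cm[2])
print(bar("pics/ow",.14))
c2,_=load("pics/nw.npz"); print("pan",back(c2,(281,131.5),.044))
a=np.radians(6.3)
print(cmd([.442,.368,.1134],(np.cos(a),np.sin(a))))
E
```

```text
16.9667 [0.44162465 0.36662651 0.23881357] [-0.017 -0.009 -0.008  0.001  0.003  0.   ]
(((442.69854736328125, 371.446533203125), (13.434898376464844, 100.66614532470703), 6.4465179443359375), array([0.44224994, 0.37524168]), np.float64(6.45536269392047), np.float64(0.13971509177264518))
pan [[0.60077154 0.09286466 0.044     ]]
(array([-0.16, 12.59,  0.03]), array([0.07, 0.06, 0.05]))
```

View pics/ow.png

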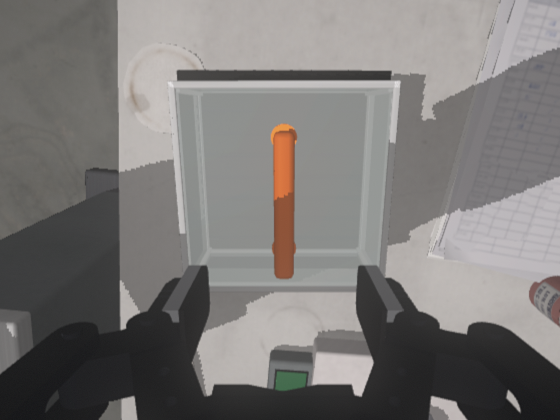

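Run:
```python
from h import *
a=np.radians(6.4)
print(cmd([.4425,.3698,.1134],(np.cos(a),np.sin(a))))
```

```text
(array([-0.34, 12.59,  0.1 ]), array([ 0.07, -0.04,  0.05]))
```

Call:
play_rows --steps '[{"claw": 6, "tx": -0.3, "ty": 3.5, "tz": 0.1, "ax": 0, "ay": 0, "az": 0}, {"claw": 6, "tx": -0.3, "ty": 7, "tz": 0.1, "ax": 0, "ay": 0, "az": 0}, {"claw": 6, "tx": -0.3, "ty": 10, "tz": 0.1, "ax": 0, "ay": 0, "az": 0}, {"claw": 6, "tx": -0.3, "ty": 12, "tz": 0.1, "ax": 0, "ay": 0, "az": 0}, {"claw": 6, "tx": -0.3, "ty": 12.5, "tz": 0.1, "ax": 0, "ay": 0, "az": 0}, {"claw": 6, "tx": -0.3, "ty": 12.5, "tz": 0.1, "ax": 0, "ay": 0, "az": 0}, {"claw": 6, "tx": -0.3, "ty": 12.5, "tz": 0.1, "ax": 0, "ay": 0, "az": 0}, {"claw": 6, "tx": -0.3, "ty": 12.5, "tz": 0.1, "ax": 0, "ay": 0, "az": 0}]'

```text
time: 17.68
eef_pos: [0.444, 0.3713, 0.1175]
tcp_rot: [-0.526, 0.471, -0.472, 0.529]
contact_force: [-0.2, -0.1, 0.2]
opening: 0.7
```

Run:
```python
from h import *
a=np.radians(6.4)
s=ctrl.get_state(); print(s["eef_pos"]);print(cmd([.4425,.3698,.1134],(np.cos(a),np.sin(a))))
```

```text
[0.44396461 0.37126588 0.11750055]
(array([ 0.13,  0.41, -0.16]), array([-0.22,  0.02, -0.09]))
```

Call:
play_rows --steps '[{"claw": 6, "tx": 0.1, "ty": 0.3, "tz": -0.15, "ax": 0, "ay": 0, "az": 0}, {"claw": 6, "tx": 0.1, "ty": 0.3, "tz": -0.15, "ax": 0, "ay": 0, "az": 0}, {"claw": 0.8, "tx": 0.1, "ty": 0.3, "tz": -0.15, "ax": 0, "ay": 0, "az": 0}, {"claw": 0.8, "tx": 0.1, "ty": 0.3, "tz": -0.15, "ax": 0, "ay": 0, "az": 0}, {"claw": 0.8, "tx": 0.1, "ty": 0.3, "tz": -0.15, "ax": 0, "ay": 0, "az": 0}, {"claw": 0.8, "tx": 0.1, "ty": 0.3, "tz": -0.15, "ax": 0, "ay": 0, "az": 0}, {"claw": 0.8, "tx": 0.1, "ty": 0.3, "tz": -0.15, "ax": 0, "ay": 0, "az": 0}, {"claw": 0.8, "tx": 0.1, "ty": 0.3, "tz": -0.15, "ax": 0, "ay": 0, "az": 0}, {"claw": 0.8, "tx": 0.1, "ty": 0.3, "tz": -0.15, "ax": 0, "ay": 0, "az": 0}, {"claw": 0.8, "tx": 0.1, "ty": 0.3, "tz": -0.15, "ax": 0, "ay": 0, "az": 0}]' --grip_force 60

```text
time: 18.52
eef_pos: [0.4414, 0.37, 0.1124]
tcp_rot: [-0.527, 0.471, -0.471, 0.528]
contact_force: [2.6, 0.7, 0.6]
opening: 0.155
```

Call:
play_rows --steps '[{"claw": 0.8, "tx": 0, "ty": -0.5, "tz": 0, "ax": 0, "ay": 0, "az": 0}, {"claw": 0.8, "tx": 0, "ty": -1.5, "tz": 0, "ax": 0, "ay": 0, "az": 0}, {"claw": 0.8, "tx": 0, "ty": -3.5, "tz": 0, "ax": 0, "ay": 0, "az": 0}, {"claw": 0.8, "tx": 0, "ty": -6, "tz": 0, "ax": 0, "ay": 0, "az": 0}, {"claw": 0.8, "tx": 0, "ty": -9, "tz": 0, "ax": 0, "ay": 0, "az": 0}, {"claw": 0.8, "tx": 0, "ty": -12, "tz": 0, "ax": 0, "ay": 0, "az": 0}, {"claw": 0.8, "tx": 0, "ty": -14, "tz": 0, "ax": 0, "ay": 0, "az": 0}, {"claw": 0.8, "tx": 0, "ty": -15, "tz": 0, "ax": 0, "ay": 0, "az": 0}, {"claw": 0.8, "tx": 0, "ty": -15, "tz": 0, "ax": 0, "ay": 0, "az": 0}]'

```text
time: 19.27
eef_pos: [0.4416, 0.3703, 0.2654]
tcp_rot: [-0.526, 0.47, -0.471, 0.529]
contact_force: [0.4, -0.3, -1.7]
opening: 0.147
```

Run:
```python
from h import *
s=ctrl.get_state(); print(s["time"],s["eef_pos"],s["opening"],s["contact_force"]); a=np.radians(1.55)
print(cmd([.5995,.0931,s["eef_pos"][2]],(np.cos(a),np.sin(a))))
p,d=cams.read_camera("scene"); cv2.imwrite("pics/ps.png",p[80:320,60:420])
```

```text
19.2667 [0.44158866 0.37030303 0.26541968] 0.1474030691011638 [ 0.37523569 -0.30684036 -1.69502336]
(array([29.33, -0.  , 12.56]), array([-0.25,  4.93, -0.13]))
```

View pics/ps.png

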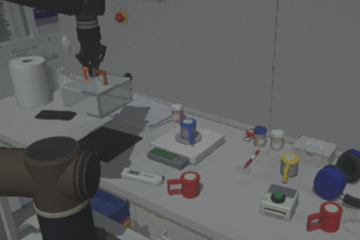

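The cover is lifted clear, with its rim at about 0.157 m, well above the can top at 0.106. Carrying it back.

Call:
play_rows --steps '[{"claw": 0.8, "tx": 1, "ty": 0, "tz": 0.4, "ax": 0, "ay": 0.2, "az": 0}, {"claw": 0.8, "tx": 3, "ty": 0, "tz": 1.3, "ax": 0, "ay": 0.5, "az": 0}, {"claw": 0.8, "tx": 6, "ty": 0, "tz": 2.6, "ax": 0, "ay": 1, "az": 0}, {"claw": 0.8, "tx": 9.3, "ty": 0, "tz": 4, "ax": 0, "ay": 1.6, "az": 0}, {"claw": 0.8, "tx": 12.6, "ty": 0, "tz": 5.4, "ax": 0, "ay": 2.2, "az": 0}, {"claw": 0.8, "tx": 16, "ty": 0, "tz": 6.8, "ax": 0, "ay": 2.8, "az": 0}, {"claw": 0.8, "tx": 19.3, "ty": 0, "tz": 8.2, "ax": 0, "ay": 3.4, "az": 0}, {"claw": 0.8, "tx": 22.5, "ty": 0, "tz": 9.6, "ax": 0, "ay": 4, "az": 0}, {"claw": 0.8, "tx": 25.5, "ty": 0, "tz": 10.9, "ax": 0, "ay": 4.5, "az": 0}, {"claw": 0.8, "tx": 27.7, "ty": 0, "tz": 11.9, "ax": 0, "ay": 4.9, "az": 0}, {"claw": 0.8, "tx": 29.3, "ty": 0, "tz": 12.6, "ax": 0, "ay": 4.9, "az": 0}, {"claw": 0.8, "tx": 29.3, "ty": 0, "tz": 12.6, "ax": 0, "ay": 4.9, "az": 0}]'

```text
time: 20.32
eef_pos: [0.5993, 0.0885, 0.2587]
tcp_rot: [0.507, -0.495, 0.493, -0.504]
contact_force: [-0.4, -0.3, -3.4]
opening: 0.153
```

Call:
play_rows --steps '[{"claw": 0.8, "tx": 0, "ty": 0, "tz": 0, "ax": 0, "ay": 0, "az": 0}, {"claw": 0.8, "tx": 0, "ty": 0, "tz": 0, "ax": 0, "ay": 0, "az": 0}, {"claw": 0.8, "tx": 0, "ty": 0, "tz": 0, "ax": 0, "ay": 0, "az": 0}, {"claw": 0.8, "tx": 0, "ty": 0, "tz": 0, "ax": 0, "ay": 0, "az": 0}]'

```text
time: 20.65
eef_pos: [0.5984, 0.0937, 0.2616]
tcp_rot: [0.507, -0.493, 0.492, -0.507]
contact_force: [0.4, -0.2, -1.6]
opening: 0.152
```

Run:
```python
from h import *
s=ctrl.get_state(); print(s["time"],s["eef_pos"],s["opening"],s["contact_force"],s["dq"].round(3)); a=np.radians(1.55)
print(cmd([.5995,.0931,.1444],(np.cos(a),np.sin(a))))
cm=cammodel("wrist"); p,d=cams.read_camera("wrist"); cv2.imwrite("pics/qw.png",p);np.savez("pics/qw.npz",d=d,K=cm[0],R=cm[1],c=cm[2])
Rt=R.from_quat(s["tcp_rot"]).as_matrix(); print(Rt)
for h in (.1084,.0204): 
    c=[proj(cm,s["eef_pos"]+Rt@np.array([a*.085,h,b*.085])+0)[0] for a,b in((-1,-1),(-1,1),(1,1),(1,-1))]
    cv2.polylines(p,[np.array(c).astype(np.int32)],True,(0,0,255),1)
cv2.imwrite("pics/qw2.png",p)
```

```text
20.65 [0.59839328 0.09366945 0.26157901] 0.1518216736474524 [ 0.42289027 -0.23406768 -1.64235375] [ 0.002 -0.004 -0.008 -0.001 -0.002 -0.001]
(array([ 0.06, 11.72,  0.12]), array([ 0.06,  0.1 , -0.01]))
[[ 2.87803602e-02 -1.07487242e-03  9.99585182e-01]
 [-9.99585749e-01  1.12535640e-04  2.87804975e-02]
 [-1.43424321e-04 -9.99999416e-01 -1.07118834e-03]]
```

View pics/qw2.png

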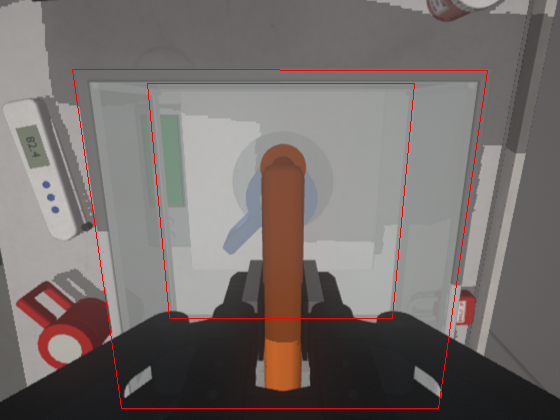

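Run:
```python
import cv2
p=cv2.imread("pics/qw.png"); a=cv2.convertScaleAbs(p,alpha=1.5)
cv2.imwrite("pics/qw3.png",cv2.resize(a[50:180,60:330],None,fx=2.9,fy=2.9,interpolation=cv2.INTER_CUBIC))
cv2.imwrite("pics/qw4.png",cv2.resize(a[50:180,270:520],None,fx=3.1,fy=3.1,interpolation=cv2.INTER_CUBIC))
```

```text
(no output)
```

View pics/qw3.png

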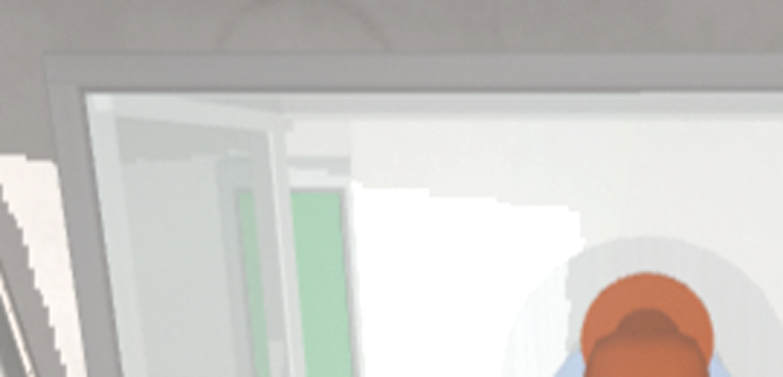

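View pics/qw4.png

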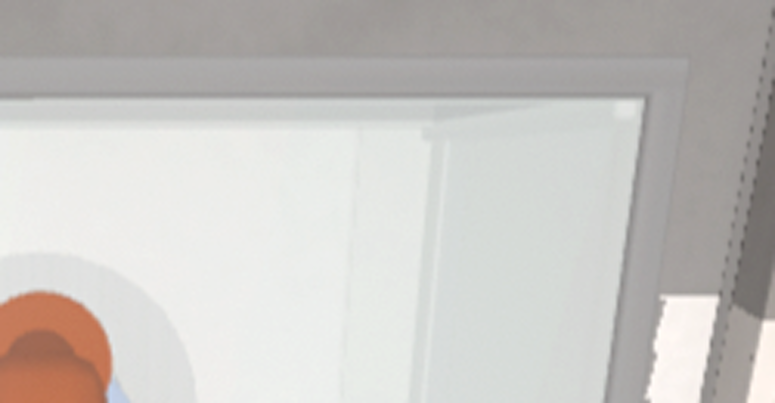

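Run:
```python
from h import *
np.set_printoptions(precision=4,suppress=True)
cm,d=load("pics/qw.npz"); s=ctrl.get_state(); Rt=R.from_quat(s["tcp_rot"]).as_matrix(); tc=s["eef_pos"]
a=c2o([(44,54)],60,50,2.9);b=c2o([(687,58)],270,50,3.1); print(a,b)
Q=back(cm,np.vstack([a,b]),tc[2]-.0204); T=(Q-tc)@Rt; print("tool",T, "len",np.linalg.norm(Q[1]-Q[0]),"yaw",np.degrees(np.arctan2(*(Q[1]-Q[0])[[1,0]])))
# compare with standing on mat (ow) & on scale (b): bar/roof consistent?
print("centre tool x",T[:,0].mean()+.085,"z",T[:,2].mean(), "bar",bar("pics/qw",tc[2]+.0256))
u=[(283,131)]; 
# deck corners seen through cover: (186?), pan ellipse left/right/top
```

```text
[[74.8448 68.2931]] [[491.2742  68.371 ]]
tool [[-0.0856  0.0204 -0.0841]
 [-0.0857  0.0204  0.0861]] len 0.17020890425814877 yaw 1.6741713412436356
centre tool x -0.000632930682744462 z 0.0010342235347815115 bar (((599.3098754882812, 103.4210205078125), (13.554547309875488, 83.86264038085938), 1.4894671440124512), array([0.5994, 0.1049]), np.float64(1.0053443090219334), np.float64(0.28912462896434304))
```

Cover centre is now (0.5994, 0.0943), yaw 1.67°. The deck is at (0.5995, 0.0931), yaw 1.55°, so I shift 1 mm and lower to just above the deck.

Call:
play_rows --steps '[{"claw": 0.8, "tx": 0.1, "ty": 1, "tz": 0, "ax": 0, "ay": 0, "az": 0}, {"claw": 0.8, "tx": 0.1, "ty": 2.3, "tz": 0, "ax": 0, "ay": 0, "az": 0}, {"claw": 0.8, "tx": 0.1, "ty": 3.8, "tz": 0, "ax": 0, "ay": 0, "az": 0}, {"claw": 0.8, "tx": 0.1, "ty": 5.3, "tz": 0, "ax": 0, "ay": 0, "az": 0}, {"claw": 0.8, "tx": 0.1, "ty": 6.8, "tz": 0, "ax": 0, "ay": 0, "az": 0}, {"claw": 0.8, "tx": 0.1, "ty": 8.3, "tz": 0, "ax": 0, "ay": 0, "az": 0}, {"claw": 0.8, "tx": 0.1, "ty": 9.5, "tz": 0, "ax": 0, "ay": 0, "az": 0}, {"claw": 0.8, "tx": 0.1, "ty": 10.4, "tz": 0, "ax": 0, "ay": 0, "az": 0}, {"claw": 0.8, "tx": 0.1, "ty": 10.8, "tz": 0, "ax": 0, "ay": 0, "az": 0}, {"claw": 0.8, "tx": 0.1, "ty": 10.8, "tz": 0, "ax": 0, "ay": 0, "az": 0}, {"claw": 0.8, "tx": 0.1, "ty": 10.8, "tz": 0, "ax": 0, "ay": 0, "az": 0}, {"claw": 0.8, "tx": 0.1, "ty": 10.8, "tz": 0, "ax": 0, "ay": 0, "az": 0}]'

```text
time: 21.7
eef_pos: [0.5999, 0.0918, 0.1553]
tcp_rot: [-0.506, 0.493, -0.494, 0.507]
contact_force: [1.0, 0.7, -2.6]
opening: 0.151
```

Run:
```python
from h import *
s=ctrl.get_state(); print(s["time"],s["eef_pos"],s["contact_force"],s["dq"].round(3)); a=np.radians(1.55)
print(cmd([.5985,.0925,.1444],(np.cos(a),np.sin(a))))
cm=cammodel("wrist"); p,d=cams.read_camera("wrist"); cv2.imwrite("pics/rw.png",p);np.savez("pics/rw.npz",d=d,K=cm[0],R=cm[1],c=cm[2])
a=cv2.convertScaleAbs(p,alpha=1.5)
cv2.imwrite("pics/rw3.png",cv2.resize(a[50:180,60:330],None,fx=2.9,fy=2.9,interpolation=cv2.INTER_CUBIC))
cv2.imwrite("pics/rw4.png",cv2.resize(a[50:180,270:520],None,fx=3.1,fy=3.1,interpolation=cv2.INTER_CUBIC))
```

```text
21.7 [0.59989388 0.09180071 0.15529853] [ 0.99372611  0.67589007 -2.58849035] [ 0.    -0.005 -0.004 -0.     0.002 -0.   ]
(array([-0.07,  1.09, -0.14]), array([-0.12,  0.02,  0.01]))
```

View pics/rw3.png

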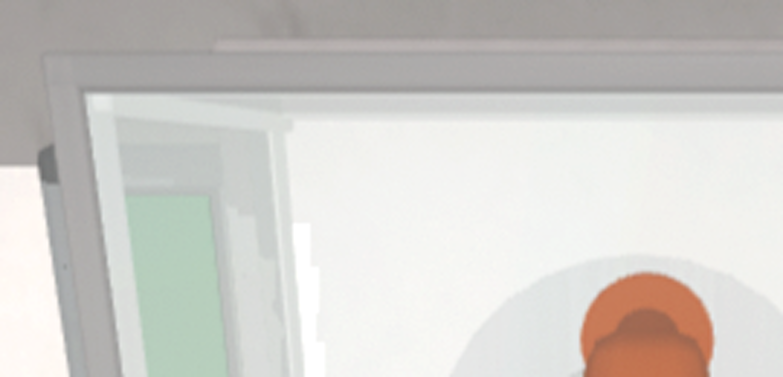

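View pics/rw4.png

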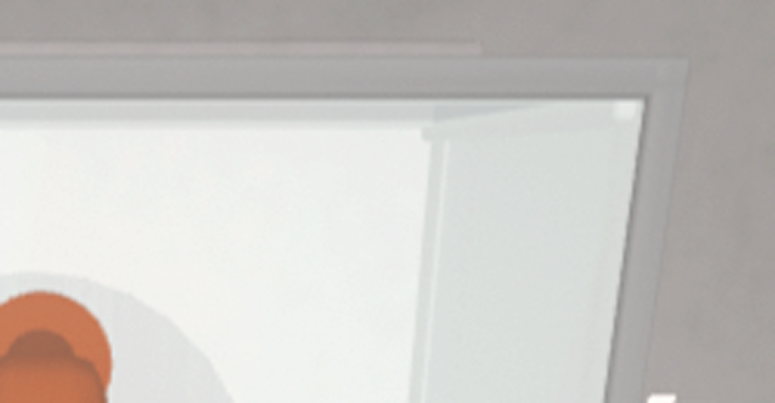

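Run:
```python
from h import *
np.set_printoptions(precision=4,suppress=True)
cm,d=load("pics/rw.npz"); s=ctrl.get_state(); tc=s["eef_pos"]
ro=back(cm,np.vstack([c2o([(44,54)],60,50,2.9),c2o([(687,58)],270,50,3.1)]),tc[2]-.0204)
de=back(cm,np.vstack([c2o([(213,40)],60,50,2.9),c2o([(481,43)],270,50,3.1)]),.036)
for n,q,h in(("roof",ro,.085),("deck",de,.098)):
    e=q[1]-q[0]; e/=np.linalg.norm(e); print(n,q,np.linalg.norm(q[1]-q[0]),"yaw",np.degrees(np.arctan2(e[1],e[0])),"centre",q.mean(0)[:2]+h*np.array([e[1],-e[0]]))
```

```text
roof [[0.5138 0.175  0.135 ]
 [0.6841 0.1799 0.135 ]] 0.17039876680450852 yaw 1.6166316846451534 centre [0.6014 0.0925]
deck [[0.5007 0.1869 0.036 ]
 [0.6919 0.1923 0.036 ]] 0.19129752516792792 yaw 1.6157852273260638 centre [0.5991 0.0916]
```

Call:
play_rows --steps '[{"claw": 0.8, "tx": -0.05, "ty": 0, "tz": -0.18, "ax": 0, "ay": 0, "az": 0}, {"claw": 0.8, "tx": -0.05, "ty": 0.3, "tz": -0.18, "ax": 0, "ay": 0, "az": 0}, {"claw": 0.8, "tx": -0.05, "ty": 0.5, "tz": -0.18, "ax": 0, "ay": 0, "az": 0}, {"claw": 0.8, "tx": -0.05, "ty": 0.7, "tz": -0.18, "ax": 0, "ay": 0, "az": 0}, {"claw": 0.8, "tx": -0.05, "ty": 0.7, "tz": -0.18, "ax": 0, "ay": 0, "az": 0}, {"claw": 0.8, "tx": -0.05, "ty": 0.7, "tz": -0.18, "ax": 0, "ay": 0, "az": 0}]'

```text
time: 22.25
eef_pos: [0.5971, 0.0922, 0.1467]
tcp_rot: [0.507, -0.493, 0.493, -0.507]
contact_force: [0.8, -0.3, -3.3]
opening: 0.154
```

Call:
play_rows --steps '[{"claw": 0.8, "tx": 0, "ty": 0.1, "tz": 0.08, "ax": 0, "ay": 0, "az": 0}, {"claw": 0.8, "tx": 0, "ty": 0.2, "tz": 0.08, "ax": 0, "ay": 0, "az": 0}, {"claw": 0.8, "tx": 0, "ty": 0.25, "tz": 0.08, "ax": 0, "ay": 0, "az": 0}, {"claw": 0.8, "tx": 0, "ty": 0.25, "tz": 0.08, "ax": 0, "ay": 0, "az": 0}, {"claw": 0.8, "tx": 0, "ty": 0.25, "tz": 0.08, "ax": 0, "ay": 0, "az": 0}]'

```text
time: 22.67
eef_pos: [0.5981, 0.0923, 0.1446]
tcp_rot: [0.507, -0.493, 0.493, -0.507]
contact_force: [-0.5, 0.6, -2.5]
opening: 0.148
```

Run:
```python
from h import *
s=ctrl.get_state(); print(s["time"],s["eef_pos"],s["contact_force"],s["dq"].round(3)); a=np.radians(1.6)
print(cmd([.598,.0925,.1444],(np.cos(a),np.sin(a))))
cm=cammodel("wrist"); p,d=cams.read_camera("wrist"); cv2.imwrite("pics/sw.png",p);np.savez("pics/sw.npz",d=d,K=cm[0],R=cm[1],c=cm[2])
a=cv2.convertScaleAbs(p,alpha=1.5)
b=np.vstack([cv2.resize(a[55:85,60:260],None,fx=4,fy=4,interpolation=cv2.INTER_CUBIC),cv2.resize(a[55:85,320:520],None,fx=4,fy=4,interpolation=cv2.INTER_CUBIC)])
cv2.imwrite("pics/sw3.png",b)
```

```text
22.6667 [0.59807367 0.09225687 0.14455725] [-0.45273045  0.63413298 -2.46465697] [-0.002 -0.002 -0.001  0.001 -0.002 -0.   ]
(array([-0.02,  0.02, -0.01]), array([ 0.01, -0.03,  0.  ]))
```

View pics/sw3.png

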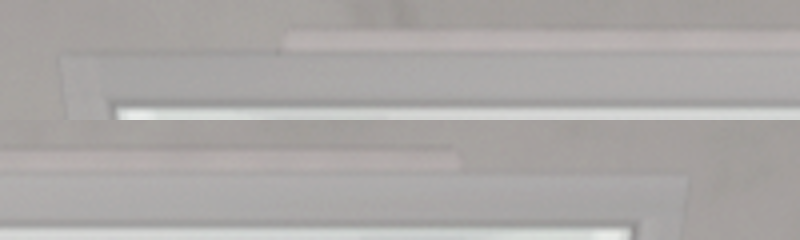

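View pics/sw.png

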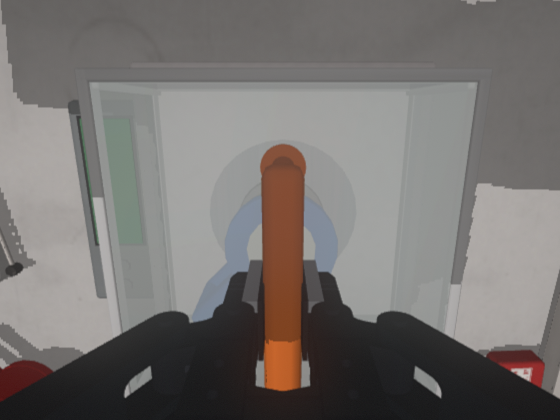

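Run:
```python
from h import *
np.set_printoptions(precision=4,suppress=True)
cm,d=load("pics/sw.npz"); tc=ctrl.get_state()["eef_pos"]
ro=back(cm,np.vstack([c2o([(58,52)],60,55,4),c2o([(688,57)],320,55,4)]),tc[2]-.0204)
de=back(cm,np.vstack([c2o([(286,30)],60,55,4),c2o([(460,30)],320,55,4)]),.036)
for n,q,h in(("roof",ro,.085),("deck",de,.098)):
    e=q[1]-q[0]; e/=np.linalg.norm(e); print(n,q,np.linalg.norm(q[1]-q[0]),"yaw",np.degrees(np.arctan2(e[1],e[0])),"centre",q.mean(0)[:2]+h*np.array([e[1],-e[0]]))
```

```text
roof [[0.5116 0.1758 0.1242]
 [0.6824 0.1801 0.1242]] 0.1708677139637981 yaw 1.4467058224845 centre [0.5991 0.093 ]
deck [[0.5014 0.1871 0.036 ]
 [0.692  0.1925 0.036 ]] 0.19070097925756052 yaw 1.6069817444113697 centre [0.5994 0.0919]
```

Cover (0.5991, 0.0930) against deck (0.5993, 0.0933), yaws 1.5° and 1.6°. The final touch-down follows.

Call:
play_rows --steps '[{"claw": 0.8, "tx": 0, "ty": 0.05, "tz": 0, "ax": 0, "ay": 0, "az": 0}, {"claw": 0.8, "tx": 0, "ty": 0.1, "tz": 0, "ax": 0, "ay": 0, "az": 0}, {"claw": 0.8, "tx": 0, "ty": 0.12, "tz": 0, "ax": 0, "ay": 0, "az": 0}, {"claw": 0.8, "tx": 0, "ty": 0.12, "tz": 0, "ax": 0, "ay": 0, "az": 0}]'

```text
time: 23.05
eef_pos: [0.5986, 0.0923, 0.1441]
tcp_rot: [-0.507, 0.493, -0.493, 0.507]
contact_force: [0.1, 0.3, -0.9]
opening: 0.154
```

Call:
play_rows --steps '[{"claw": 0.8, "tx": 0, "ty": 0.06, "tz": 0, "ax": 0, "ay": 0, "az": 0}, {"claw": 0.8, "tx": 0, "ty": 0.08, "tz": 0, "ax": 0, "ay": 0, "az": 0}, {"claw": 0.8, "tx": 0, "ty": 0.08, "tz": 0, "ax": 0, "ay": 0, "az": 0}]'

```text
time: 23.3
eef_pos: [0.5986, 0.0923, 0.1442]
tcp_rot: [-0.507, 0.493, -0.493, 0.507]
contact_force: [-2.0, -1.1, 5.2]
opening: 0.151
```

Standing on the deck. Release and rise.

Call:
play_rows --steps '[{"claw": 2.5, "tx": 0, "ty": 0, "tz": 0, "ax": 0, "ay": 0, "az": 0}, {"claw": 5, "tx": 0, "ty": 0, "tz": 0, "ax": 0, "ay": 0, "az": 0}, {"claw": 6, "tx": 0, "ty": 0, "tz": 0, "ax": 0, "ay": 0, "az": 0}, {"claw": 6, "tx": 0, "ty": 0, "tz": 0, "ax": 0, "ay": 0, "az": 0}, {"claw": 6, "tx": 0, "ty": -1, "tz": 0, "ax": 0, "ay": 0, "az": 0}, {"claw": 6, "tx": 0, "ty": -4, "tz": 0, "ax": 0, "ay": 0, "az": 0}, {"claw": 6, "tx": 0, "ty": -8, "tz": 0, "ax": 0, "ay": 0, "az": 0}, {"claw": 6, "tx": 0, "ty": -12, "tz": 0, "ax": 0, "ay": 0, "az": 0}, {"claw": 6, "tx": 0, "ty": -15, "tz": 0, "ax": 0, "ay": 0, "az": 0}, {"claw": 6, "tx": 0, "ty": -16, "tz": 0, "ax": 0, "ay": 0, "az": 0}, {"claw": 6, "tx": 0, "ty": -16, "tz": 0, "ax": 0, "ay": 0, "az": 0}, {"claw": 6, "tx": 0, "ty": -16, "tz": 0, "ax": 0, "ay": 0, "az": 0}]'

```text
time: 24.3
eef_pos: [0.5979, 0.0923, 0.3023]
tcp_rot: [0.507, -0.493, 0.493, -0.507]
contact_force: [-0.0, 0.4, -0.8]
opening: 0.703
```

Run:
```python
from h import *
s=ctrl.get_state(); print(s["time"],s["eef_pos"],s["contact_force"],s["dq"].round(3))
cm=cammodel("wrist"); p,d=cams.read_camera("wrist"); cv2.imwrite("pics/tw.png",p);np.savez("pics/tw.npz",d=d,K=cm[0],R=cm[1],c=cm[2])
print(bar("pics/tw",.172))
a=cv2.convertScaleAbs(p,alpha=1.3)
cv2.imwrite("pics/tw3.png",cv2.resize(a[60:310,150:420],None,fx=2.3,fy=2.3,interpolation=cv2.INTER_CUBIC))
```

```text
24.3 [0.59789117 0.09227103 0.30231736] [-0.04054207  0.41262456 -0.81783253] [-0.001  0.032  0.055  0.    -0.004  0.001]
(((600.1824340820312, 83.92070007324219), (13.265314102172852, 81.74334716796875), 1.2992124557495117), array([0.59965542, 0.08574846]), np.float64(1.745297821964946), np.float64(0.17178914904565246))
```

View pics/tw3.png

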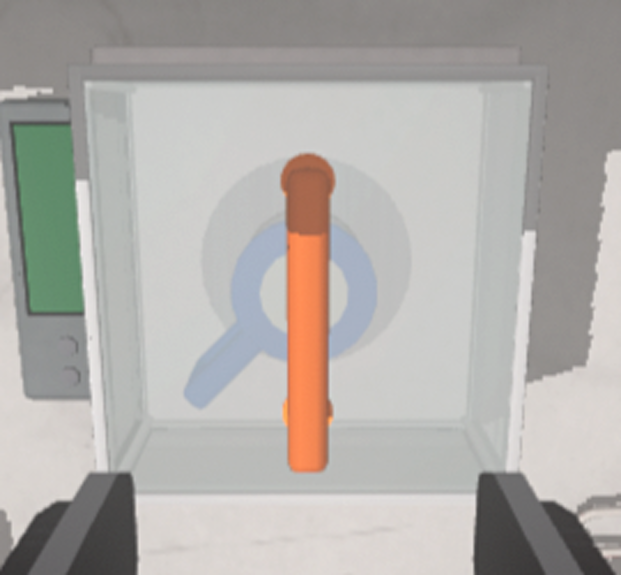

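Run:
```python
from h import *
np.set_printoptions(precision=4,suppress=True)
cm,d=load("pics/tw.npz"); f=lambda uv:c2o(uv,150,60,2.3)
ro=back(cm,f([(68,67),(548,67),(518,494),(107,494)]),.124); de=back(cm,f([(92,47),(520,47)]),.036)
e=ro[1]-ro[0]
print("roof",ro,ro.mean(0),np.degrees(np.arctan2(e[1],e[0])))
e=de[1]-de[0];print("deck",de,np.degrees(np.arctan2(e[1],e[0])), de.mean(0)[:2]+.096*np.array([.028,-1]))
# inner rim corners at deck
print("button",end=" ")
c2,dd=load("pics/jw.npz"); p=cv2.imread("pics/jw.png"); hsv=cv2.cvtColor(p,cv2.COLOR_BGR2HSV); m=cv2.inRange(hsv,(60,80,40),(90,255,255)); m[:,:440]=0; m[:,510:]=0; m[:230]=0
v,u=np.nonzero(m); P=dep(c2,np.c_[u,v],dd[v,u]); zz=np.percentile(P[:,2],[10,50,90]); k=P[:,2]>zz[1]-.002
print(zz,len(u),back(c2,[(u[k].mean(),v[k].mean())],zz[1]),(u.min(),u.max(),v.min(),v.max()))
print(cmd([.438,-.353,.16],(1,.0)))
```

```text
roof [[0.5123 0.1746 0.124 ]
 [0.6829 0.1794 0.124 ]
 [0.6883 0.0138 0.124 ]
 [0.5202 0.009  0.124 ]] [0.6009 0.0942 0.124 ] 1.6107383212426567
deck [[0.5002 0.1868 0.036 ]
 [0.6929 0.1922 0.036 ]] 1.6106021530826218 [0.5993 0.0935]
button [0.0664 0.0682 0.0692] 607 [[ 0.4377 -0.3525  0.0682]] (np.int64(465), np.int64(493), np.int64(254), np.int64(282))
(array([ 44.08,  14.09, -17.08]), array([ 0.2 ,  1.57, -0.  ]))
```

Cover ≈ (0.600, 0.094), deck (0.599, 0.0935), both at yaw 1.61°, so it is centred and square. The can is inside and untouched. Now the button at (0.437, -0.3525, 0.068), with the fingers shut.

Call:
play_rows --steps '[{"claw": 0, "tx": 44, "ty": 14, "tz": -17, "ax": 0, "ay": 0, "az": 0}, {"claw": 0, "tx": 44, "ty": 14, "tz": -17, "ax": 0, "ay": 0, "az": 0}, {"claw": 0, "tx": 44, "ty": 14, "tz": -17, "ax": 0, "ay": 0, "az": 0}, {"claw": 0, "tx": 44, "ty": 14, "tz": -17, "ax": 0, "ay": 0, "az": 0}, {"claw": 0, "tx": 44, "ty": 14, "tz": -17, "ax": 0, "ay": 0, "az": 0}, {"claw": 0, "tx": 44, "ty": 14, "tz": -17, "ax": 0, "ay": 0, "az": 0}, {"claw": 0, "tx": 44, "ty": 14, "tz": -17, "ax": 0, "ay": 0, "az": 0}, {"claw": 0, "tx": 44, "ty": 14, "tz": -17, "ax": 0, "ay": 0, "az": 0}, {"claw": 0, "tx": 44, "ty": 14, "tz": -17, "ax": 0, "ay": 0, "az": 0}, {"claw": 0, "tx": 44, "ty": 14, "tz": -17, "ax": 0, "ay": 0, "az": 0}, {"claw": 0, "tx": 44, "ty": 14, "tz": -17, "ax": 0, "ay": 0, "az": 0}, {"claw": 0, "tx": 44, "ty": 14, "tz": -17, "ax": 0, "ay": 0, "az": 0}]'

```text
time: 25.35
eef_pos: [0.4373, -0.3529, 0.1582]
tcp_rot: [-0.506, 0.496, -0.491, 0.507]
contact_force: [0.9, -0.1, 0.6]
opening: 0.0
```

Run:
```python
from h import *
s=ctrl.get_state(); print(s["time"],s["eef_pos"],s["opening"]); print(cmd([.437,-.3525,.10],(1,.028)))
```

```text
25.35 [ 0.43725731 -0.3528634   0.15823291] 0.0003423123154969153
(array([-0.01,  5.82,  0.  ]), array([ 0.25, -0.11, -0.27]))
```

Call:
play_rows --steps '[{"claw": 0, "tx": 0, "ty": 2.5, "tz": 0, "ax": 0, "ay": 0, "az": 0}, {"claw": 0, "tx": 0, "ty": 5, "tz": 0, "ax": 0, "ay": 0, "az": 0}, {"claw": 0, "tx": 0, "ty": 6.8, "tz": 0, "ax": 0, "ay": 0, "az": 0}, {"claw": 0, "tx": 0, "ty": 7.5, "tz": 0, "ax": 0, "ay": 0, "az": 0}, {"claw": 0, "tx": 0, "ty": 7.5, "tz": 0, "ax": 0, "ay": 0, "az": 0}, {"claw": 0, "tx": 0, "ty": 7.5, "tz": 0, "ax": 0, "ay": 0, "az": 0}]'

```text
time: 25.85
eef_pos: [0.4397, -0.3514, 0.0864]
tcp_rot: [-0.507, 0.494, -0.492, 0.507]
contact_force: [0.8, -1.0, 1.1]
opening: 0.003
```

Run:
```python
from h import *
s=ctrl.get_state(); print(s["time"],s["eef_pos"],s["contact_force"]); 
p,d=cams.read_camera("wrist"); cv2.imwrite("pics/uw.png",p)
p,d=cams.read_camera("top"); cv2.imwrite("pics/ut.png",cv2.resize(p[210:290,340:430],None,fx=5,fy=5,interpolation=cv2.INTER_CUBIC))
```

```text
25.85 [ 0.43967545 -0.3513823   0.08639768] [ 0.83159908 -1.04562839  1.10565194]
```

View pics/uw.png

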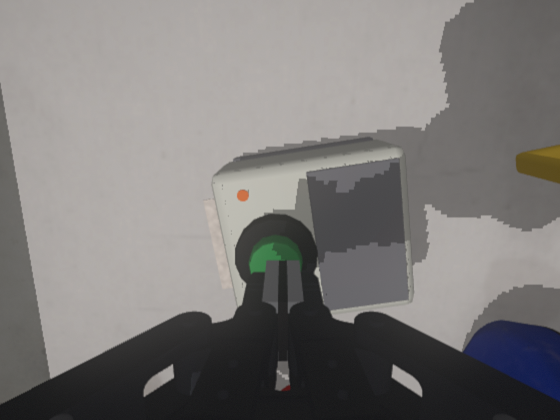

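Fingers are about 3 mm off the button centre (column 276 versus 283), so I correct and press stepwise.

Call:
play_rows --steps '[{"claw": 0, "tx": 0.1, "ty": 0.5, "tz": -0.3, "ax": 0, "ay": 0, "az": 0}, {"claw": 0, "tx": 0.1, "ty": 1, "tz": -0.3, "ax": 0, "ay": 0, "az": 0}, {"claw": 0, "tx": 0.1, "ty": 1.5, "tz": -0.3, "ax": 0, "ay": 0, "az": 0}, {"claw": 0, "tx": 0.1, "ty": 1.8, "tz": -0.3, "ax": 0, "ay": 0, "az": 0}, {"claw": 0, "tx": 0.1, "ty": 2.1, "tz": -0.3, "ax": 0, "ay": 0, "az": 0}, {"claw": 0, "tx": 0.1, "ty": 2.3, "tz": -0.3, "ax": 0, "ay": 0, "az": 0}, {"claw": 0, "tx": 0.1, "ty": 2.3, "tz": -0.3, "ax": 0, "ay": 0, "az": 0}, {"claw": 0, "tx": 0.1, "ty": 2.3, "tz": -0.3, "ax": 0, "ay": 0, "az": 0}]'

```text
time: 26.62
eef_pos: [0.4371, -0.3531, 0.0648]
tcp_rot: [-0.507, 0.493, -0.493, 0.507]
contact_force: [-1.2, 2.0, 3.6]
opening: -0.001
```

Call:
play_rows --steps '[{"claw": 0, "tx": 0, "ty": 0.2, "tz": 0, "ax": 0, "ay": 0, "az": 0}, {"claw": 0, "tx": 0, "ty": 0.35, "tz": 0, "ax": 0, "ay": 0, "az": 0}, {"claw": 0, "tx": 0, "ty": 0.45, "tz": 0, "ax": 0, "ay": 0, "az": 0}, {"claw": 0, "tx": 0, "ty": 0.45, "tz": 0, "ax": 0, "ay": 0, "az": 0}, {"claw": 0, "tx": 0, "ty": 0.45, "tz": 0, "ax": 0, "ay": 0, "az": 0}]'

```text
time: 27.03
eef_pos: [0.4374, -0.3534, 0.062]
tcp_rot: [0.507, -0.493, 0.493, -0.507]
contact_force: [-4.7, 3.5, 11.5]
opening: -0.002
```

Call:
play_rows --steps '[{"claw": 0, "tx": 0, "ty": 0.1, "tz": 0, "ax": 0, "ay": 0, "az": 0}, {"claw": 0, "tx": 0, "ty": 0.1, "tz": 0, "ax": 0, "ay": 0, "az": 0}, {"claw": 0, "tx": 0, "ty": 0.1, "tz": 0, "ax": 0, "ay": 0, "az": 0}]'

```text
time: 27.28
eef_pos: [0.4374, -0.3534, 0.0619]
tcp_rot: [0.507, -0.493, 0.492, -0.507]
contact_force: [-6.1, 6.4, 17.2]
opening: -0.005
```

Call:
play_rows --steps '[{"claw": 0, "tx": 0, "ty": -1, "tz": 0, "ax": 0, "ay": 0, "az": 0}, {"claw": 0, "tx": 0, "ty": -4, "tz": 0, "ax": 0, "ay": 0, "az": 0}, {"claw": 0, "tx": 0, "ty": -8, "tz": 0, "ax": 0, "ay": 0, "az": 0}, {"claw": 0, "tx": 0, "ty": -12, "tz": 0, "ax": 0, "ay": 0, "az": 0}, {"claw": 0, "tx": 0, "ty": -14, "tz": 0, "ax": 0, "ay": 0, "az": 0}, {"claw": 0, "tx": 0, "ty": -14, "tz": 0, "ax": 0, "ay": 0, "az": 0}, {"claw": 0, "tx": 0, "ty": -14, "tz": 0, "ax": 0, "ay": 0, "az": 0}]'

```text
time: 27.87
eef_pos: [0.4381, -0.3542, 0.2008]
tcp_rot: [0.507, -0.491, 0.495, -0.507]
contact_force: [-1.2, 0.0, -1.0]
opening: 0.001
```

Run:
```python
from h import *
s=ctrl.get_state(); print(s["time"],s["eef_pos"],s["contact_force"],s["dq"].round(3)); 
p,d=cams.read_camera("top"); cv2.imwrite("pics/vt.png",p)
q,d=cams.read_camera("scene"); cv2.imwrite("pics/vs.png",cv2.resize(q[170:310,180:420],None,fx=3,fy=3,interpolation=cv2.INTER_CUBIC))
```

```text
27.8667 [ 0.43805197 -0.35420069  0.20075747] [-1.21757299  0.01602087 -0.96323662] [-0.002  0.04   0.059 -0.001  0.005 -0.   ]
```

View pics/vt.png

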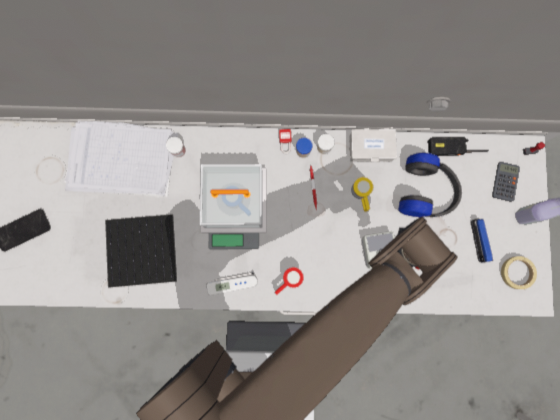

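View pics/vs.png

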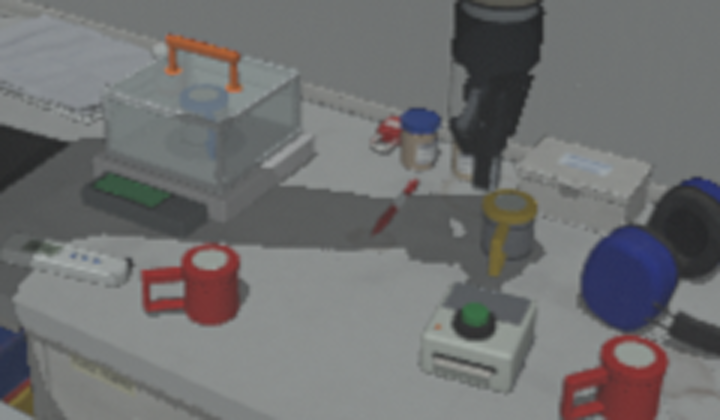

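The button bottomed out: z stayed at 0.062 while the force rose from 11 to 17 N. The cover is seated over the can, and the other things are where they were. Handing in.

Run:
```python
from plant import ctrl
print(ctrl.sign_off())
```

```text
the job is handed in; nothing more can be done
None
```

I did the job in the order asked and handed it in at about 28 s. Cover and can were touched only by their handles. I lowered each until I felt contact and only then let go.

- **Can:** it stands level. Its axis measured (0.599, 0.092) against the pan centre at about (0.600, 0.093), so it is roughly 1–1.5 mm off centre, with the handle towards a corner.
- **Cover:** it is back on the deck over the can. Its centre measured about (0.600, 0.094) against the deck's (0.599, 0.0935), both at yaw 1.6°. The roof and bar readings disagree by up to about 2 mm, which is within the 2 mm camera calibration.
- **Button:** pressed after the cover was down. It stopped at 0.062 m, about 6 mm below its rest height, and did not go lower as the force rose from 11 to 17 N.
- **Other things:** in the last pictures the robot is clear, and the yellow can, pen, pot and the rest look unmoved. I judged this by eye and did not measure it.

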